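# Offer up a fuel-filler flap to its hinge and hold it for the pin

### The job

Get the blue fuel-filler flap ready for its hinge pin: first clear the orange trim lever off the filler housing by sliding it tip first, fully home, into the empty slot of the wooden tool block, and let go of it. Then lift the flap out of the drying rack and, without forcing it, lower its hinge barrel between the two hinge ears of the housing, panel upright and painted face turned away from the filler pocket. Finish while holding it there, still and not resting or leaning on the housing, its hole in line with the ear holes so that a workmate could push the pin through; leave the other things on the bench undisturbed.

Things in the scene. Friction and masses are not known exactly. Their poses are not given: they have to be found in the camera images.
- lever_center (a point): Centre of the loose orange nylon trim lever, a flat bar 190 long, 28 wide, 8 thick (mm), 60 g. x points along it to the tip, z up. The last 40 mm taper to 24 wide, 4 thick. It starts flat across the housing's open pocket, underside 70 above the bench, tip over the hinge ears. Fingers have 35 mm room at each side of its middle and 25 mm below; take it across its width within 25 mm of its centre.
- lever_tip (a point): End point of the lever's tip, 95 mm from its centre along +x, at half thickness.
- tool_block: Wooden tool block fixed to the bench, 120 (x) x 150 (y) x 60 high; origin under its centre, front face at x = -60 (towards the robot). Two level slots open in the front face: the one at +y holds a blue lever that sticks out 29 mm, the one at -y is empty. A 16 mm wide sight groove in the top runs over the whole length of each slot.
- slot_mouth (a point): Centre of the mouth of the empty slot, in the block's front face, 35 above the bench; axes as the block's. The slot runs 80 deep along +x to a solid end, 38 wide (y), 14 high (z; floor 28 above the bench). A lever fully home has its tip at that end and its centre 15 in front of the mouth; let go, it stays, its free end dropping up to 15 mm.
- flap_center (a point): Centre of the flap's panel: blue, 130 wide (y) x 120 high (z) x 9 thick (x), painted face +x, black inner face -x. One rigid loose part with the hinge barrel, 0.14 to 0.28 kg. It stands upright on the rack's rails in an 11.6 mm gap between pegs (may lean 0.07 rad). Top edge 60 above this point; from 5 below it upwards the panel is plain: grip it across its 9 mm by the top edge.
- flap_barrel (a point): Centre of the flap's grey hinge barrel, a tube along the flap's y, 34 long, 20 outside diameter, with a 10 mm hole through it, on a rigid arm 30 wide. It lies 22 mm towards the inner face (-x) from the panel's mid-plane and 85 below flap_center (flap upright); the panel's lower edge is 25 above it.
- rack: White drying rack fixed to the bench, base 150 x 150, origin under its centre. Two rails along its x (at y +-48, tops 75 above the bench) carry black rubber pegs up to 108 above the bench. The flap stands across them over the origin, painted face to the rack's +x, barrel hanging between the rails; lifting it 75 mm clears everything.
- housing: Black plastic fuel-filler housing on a plywood board (245 x 200), fixed to the bench, z up. The open pocket is 120 (x -55 to +65) x 130 (y), its flange top 70 above the bench, the filler cap in it stays below 43. On the +x side is the hinge box, open above, with two grey ears.
- hinge_axis (a point): Point midway between the housing's two hinge ears on the line of their 10 mm holes (along y), 55 above the bench; axes as the housing's, pocket towards -x. Ears: tubes 20 outside diameter, 8 long, inner faces 40 apart (3 clear of the barrel each side). Hinge box floor 15 below: an aligned barrel hangs 5 clear of it, so the flap must be held. Pocket wall 16 to -x of this point.
- pin_tray: Loose steel tray 75 x 110 x 22, with the brass hinge pin (6 mm thick) for the workmate; a bystander.
- compound_bottle: Polishing compound bottle, diameter 60, 165 high, yellow label; a bystander.
- spray_bottle: Clear spray bottle with green filling, diameter 72, 190 high; a bystander.
- wax_tin: Flat wax tin, diameter 84, 34 high; a bystander.
- foam_pad: Yellow foam polishing pad, diameter 84, 29 high; a bystander.
- brush: Detailing brush 190 long, lying at the left side of the bench; a bystander.

How it is judged (in metres and radians):
On the way, in this order (a step that is already met when the one before it is completed fails the run):
1. the trim lever is fully home in the empty slot of the tool block and let go (x of lever_tip in the frame of slot_mouth above 0.066 m and y of lever_tip in the frame of slot_mouth between -0.019 and 0.019 m and z of lever_tip in the frame of slot_mouth between -0.01 and 0.01 m and contact force between the fingers and lever below 0.1 N), for 0.2 s.
2. the flap is lifted clear of the drying rack by the fingers (z of flap_center in the frame of rack above 0.165 m and contact force between the fingers and flap above 1 N and contact force between flap and rack below 0.1 N), for 0.1 s.
At the end, for the whole second after the job is handed in: Flap held still in the fingers: barrel within 3 mm of the ear-hole line (fore-aft, height), 4 mm along it, hole directions within 0.07 rad, panel upright within 0.10 rad, paint away from the pocket, under 1.5 N between flap and housing; lever tip at least 66 of 80 mm deep in the slot (x of flap_barrel in the frame of hinge_axis between -0.003 and 0.003 m and z of flap_barrel in the frame of hinge_axis between -0.003 and 0.003 m and y of flap_barrel in the frame of hinge_axis between -0.004 and 0.004 m and angle between the y axis of flap_barrel and the y axis of hinge_axis, either way round below 0.07 rad and angle between flap_center's own z axis and vertical below 0.1 rad and x of flap_center in the frame of hinge_axis above 0.01 m and contact force between the fingers and flap above 1 N and contact force between flap and housing below 1.5 N and linear speed of flap below 0.02 m/s and x of lever_tip in the frame of slot_mouth above 0.066 m and y of lever_tip in the frame of slot_mouth between -0.019 and 0.019 m and z of lever_tip in the frame of slot_mouth between -0.01 and 0.01 m); the arm keeps its last pose, push and grip.
It fails at once if a bystander (tray, bottles, tin, pad, brush) is pushed more than 30 mm (distance of any of pin_tray, compound_bottle, spray_bottle, wax_tin, foam_pad, brush from where it was at the start of the episode above 0.03 m).
It fails at once if the flap is forced against the housing with more than 40 N (contact force between flap and housing above 40 N).
It also fails if it takes over 56 s, if anything falls off the work surface, if the arm or the gripper's body presses on something with over 40 N, if the wrist force passes 120 N, or if a joint passes its speed limit or range.

### The arm

A 6-joint arm with a two-finger parallel gripper is mounted at the origin on the work surface. World frame = base frame: x ahead of the robot, y to its left, z up, the work surface at z = 0. Lengths are in mm, angles in rad, forces in N, time in s.
With the tool pointing down it reaches from about 275 to 1000 mm from the base axis. Payload 8.4 kg.
Tool frame: the origin (TCP) lies at the very end of the fingers, on their centre line; the grasp point (between the pads) lies 19 mm behind it; z points along the fingers, y is the direction in which the jaws open and shut (so a half turn about z gives the same grasp; the last joint's range is limited). The gripper opens to 85 mm and grips with 20 to 120 N. Pads are 22 mm wide; open, the fingers measure 114 mm over their backs; the gripper's body (76 mm by 85 mm) begins 54 mm behind the grasp point. The pads swing forward as they close: fully open they stand 13 mm farther back than shut.
Start: joints at [1.184, 0.353, 1.633, -0, 1.155, -0.002], TCP at [234.607, 579.299, 231.281] pointing down, gripper open.
Joint ranges: [-2.63, 2.63], [-0.92, 2.1], [0.06, 2.66], [-1.3, 4.44], [0, 2.69], [-3.02, 3.02]. Speed limits (rad/s): [2.22, 2.22, 2.79, 3.14, 3.14, 3.14].

### API

Orientations are given as [roll, pitch, yaw] about the fixed x, y, z axes, in that order (R = Rz(yaw) Ry(pitch) Rx(roll)).
In Python, from rig import sense, grab_frame, sign_off, masks_of gives the robot as it stands. The module is installed in compiled form; this text tells all that it offers.
- The arm moves only by the shell command python3 -m inch 'ROWS' [FORCE]. ROWS is JSON, a list of rows, each an object of numbers: "gripper": the finger opening in m, from 0 to 0.0854; "tx", "ty", "tz": the shift along the tool's x, y, z in m; "spin": the turn about the tool's z in degrees. In form: [{"gripper": .., "tx": .., "ty": .., "tz": .., "spin": ..}, ...]. A call has exactly 8 rows; each row shifts and turns the commanded pose from where the row before left it, along the tool's axes as they then stand; what a row does not reach is not made up. A row lasts 1/10 s, in which the tool goes at most 50 mm and 8.59 degrees, less where a joint would pass 70% of its speed; a pose out of reach is approached as far as the arm can. A call is refused whole if a number of a shift passes 0.05 or a number of a turn 8.59, either way. A call with a gripper value outside its range is refused whole. The fingers move at their own pace and stop on an object; FORCE is the grip in N (left out, the last holds). Time passes only in rows, so rows that do not move let the fingers close, or fill a call up. It gives the time, the measured TCP pose, the force and the opening at its end, in the units of the state.
- sense(): the state, without advancing time (a new reading comes with each control period).
- grab_frame(name): name is "scene" or "side" or "wrist"; returns a dict with "pixels" (420x560x3 uint8, red, green, blue), "K" (3x3 intrinsics, pixels), "k1" (the pictures are not rectified: a ray, as slopes to the right and down, at radius r is drawn at 1 + k1 r^2 times it, then the intrinsics apply), "extrinsics" (4x4, takes a point from camera to world coordinates). Camera axes: x right, y down, z forward; pixel columns grow to the right and rows downward; lengths in mm; the calibration is good to about 2 mm. A picture is of the moment at which its call begins. There is no depth.
- sign_off(): hands the job in, once; it reports no verdict.
Trained networks look in the newest picture that a camera, given by its name, has taken for a name from the list of things; names that differ only in an ending like _2 or _b are one class to them, and where a whole thing is asked for, a point or a joint stands for the part that bears it (a point fixed in the world has none). Each returns a list of dicts, best first, with "conf" (0 to 1); they miss things now and then, are a little off and sometimes report something else, mostly with a low value. They report only what shows in the picture. A call takes as long as a camera call.
- masks_of(camera, target): "pixels" (420x560 bool, what is visible of it) and "centre" ([row, column] in pixels, amid what is visible of it).
The state is a dict: "clock": time; "qpos": joint angles; "qvel": joint speeds; "joint_efforts": joint torques, N m; "eef_pos": TCP position; "tcp_rot": TCP orientation; "contact_force": force on the tool from outside, world axes, zero at the start; "wrist_torque": the same for the moment, N m; "opening": opening from 0.0 (shut) to 1.0 (fully open).
Only numpy, scipy, OpenCV 4.12 (cv2) and the standard library are available. Lean on these libraries where they do the work, as an engineer would, in place of code of your own. Each camera call takes 0.05 s, during which the arm holds its last target.

## Working session

There is one attempt and no reset: what is moved stays moved. The work goes in short steps, Python scripts to look and compute and a shell command to move; the robot and the scene stay as the last step left them, time stands still between calls to the robot, and variables do not carry over. Pictures are saved under pics/ and viewed, and the job is handed in when it is done.

```bash
mkdir -p pics; python3 - <<'E'
from rig import *
import cv2
print(sense())
for n in ["scene","side","wrist"]:
    f=grab_frame(n)
    cv2.imwrite(f"pics/{n}0.png",f["pixels"][:,:,::-1])
    print(n,f["K"],f["k1"],f["extrinsics"])
E
```

```text
{'clock': 0.0, 'qpos': array([ 1.18362410e+00,  3.53688326e-01,  1.63416554e+00, -1.39729520e-05,
        1.15521752e+00, -2.40248324e-03]), 'qvel': array([ 0.00078707,  0.00049276, -0.00123447, -0.00074269,  0.00096615,
       -0.00036406]), 'joint_efforts': array([ 3.82286380e-03, -6.05240822e+01, -3.42065871e+01,  2.29464531e-04,
        9.66525986e-03,  8.46076574e-06]), 'eef_pos': array([234.40647223, 578.8346098 , 230.52316389]), 'tcp_rot': array([-3.14011390e+00,  9.22259953e-06,  2.75682857e+00]), 'contact_force': array([-0.43846415, -0.94456769,  0.13155839]), 'wrist_torque': array([-0.03416305,  0.01849766,  0.06482827]), 'opening': 1.002374565858898}
scene [[535.43553344   0.         284.81695138]
 [  0.         535.43553344 207.86228903]
 [  0.           0.           1.        ]] -0.21647500636918587 [[-8.57186150e-01  3.31584088e-01 -3.94060778e-01  1.25200101e+03]
 [ 5.14985990e-01  5.45009707e-01 -6.61629692e-01  1.13935151e+03]
 [-4.61892869e-03 -7.70075588e-01 -6.37935933e-01  1.17299408e+03]
 [ 0.00000000e+00  0.00000000e+00  0.00000000e+00  1.00000000e+00]]
side [[438.3019505    0.         280.09810572]
 [  0.         438.3019505  206.0726305 ]
 [  0.           0.           1.        ]] 0.007846965128649625 [[-9.92587544e-01 -3.92066581e-02  1.15033934e-01  5.11035435e+02]
 [-1.19676035e-01  4.80101237e-01 -8.69011190e-01  9.31110595e+02]
 [-2.11569096e-02 -8.76336488e-01 -4.81234605e-01  5.96483480e+02]
 [ 0.00000000e+00  0.00000000e+00  0.00000000e+00  1.00000000e+00]]
wrist [[326.29490361   0.         279.19608961]
 [  0.         326.29490361 212.33042072]
 [  0.           0.           1.        ]] -0.02892492133246774 [[ 3.75198224e-01  8.78219984e-01  2.96573689e-01  1.58624733e+02]
 [ 9.26944590e-01 -3.55428210e-01 -1.20185332e-01  6.10225084e+02]
 [-1.38505399e-04  3.20000700e-01 -9.47417296e-01  3.73848083e+02]
 [ 0.00000000e+00  0.00000000e+00  0.00000000e+00  1.00000000e+00]]
```

View pics/scene0.png

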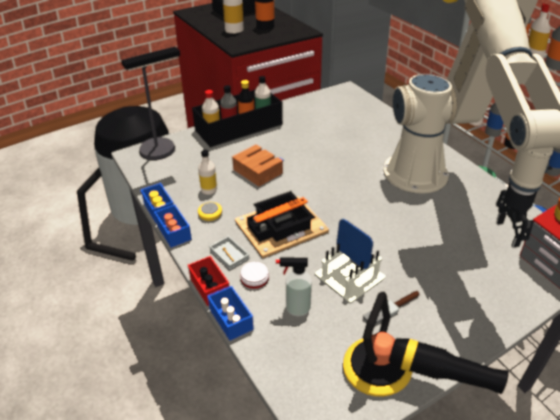

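View pics/side0.png

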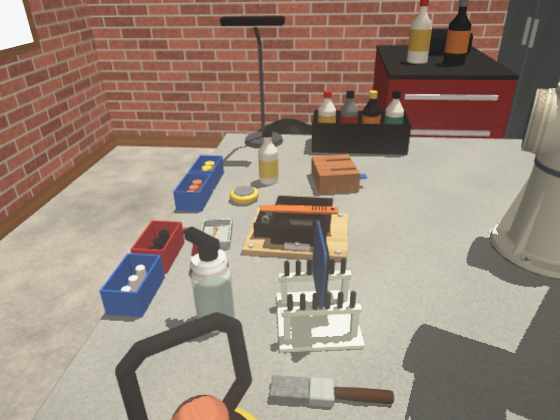

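View pics/wrist0.png

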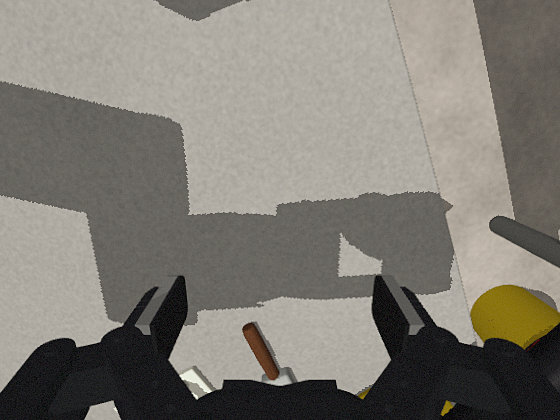

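```bash
cat > h.py <<'E'
from rig import *
import numpy as np, cv2
from scipy.spatial.transform import Rotation as R
def ray(f,uv):
    uv=np.atleast_2d(np.array(uv,float)); K=f["K"]
    d=np.array([f["k1"],0,0,0,0.])
    p=cv2.undistortPoints(uv.reshape(-1,1,2),K,d).reshape(-1,2)
    E=f["extrinsics"]; v=np.c_[p,np.ones(len(p))]@E[:3,:3].T
    return E[:3,3],v/np.linalg.norm(v,axis=1,keepdims=True)
def onz(f,uv,z):
    o,v=ray(f,uv); return o+v*((z-o[2])/v[:,2])[:,None]
def proj(f,P):
    P=np.atleast_2d(P).astype(float); E=f["extrinsics"]
    c=(P-E[:3,3])@E[:3,:3]
    p=c[:,:2]/c[:,2:]; r2=(p**2).sum(1,keepdims=True); p=p*(1+f["k1"]*r2)
    return p@f["K"][:2,:2].T+f["K"][:2,2]
def tri(fs,uvs):
    A=np.zeros((3,3));b=np.zeros(3);L=[]
    for f,uv in zip(fs,uvs):
        o,v=ray(f,uv);v=v[0];M=np.eye(3)-np.outer(v,v);A+=M;b+=M@o;L.append((o,M))
    x=np.linalg.solve(A,b); return x,[np.linalg.norm(M@(x-o)) for o,M in L]
def save(f,name,box=None,scale=1):
    im=f["pixels"][:,:,::-1]
    if box: x0,y0,x1,y1=box; im=im[y0:y1,x0:x1]
    im=cv2.resize(im,None,fx=scale,fy=scale,interpolation=cv2.INTER_CUBIC); cv2.imwrite("pics/"+name,im)
def st():
    s=sense(); print("t",round(s["clock"],2),"pos",s["eef_pos"].round(1),"rot",s["tcp_rot"].round(4),"F",s["contact_force"].round(2),"op",round(s["opening"],3),"q",s["qpos"].round(3)); return s
def rotm(s): return R.from_euler("xyz",s["tcp_rot"]).as_matrix()
E
python3 - <<'E'
from h import *
import pickle
fr={}
names=["lever_center","tool_block","flap_center","rack","housing","pin_tray","compound_bottle","spray_bottle","wax_tin","foam_pad","brush"]
D={}
for c in ["scene","side"]:
    fr[c]=grab_frame(c)
    for n in names:
        D[c,n]=masks_of(c,n)
        print(c,n,[(round(m["conf"],2),np.round(m["centre"]),m["pixels"].sum()) for m in D[c,n][:3]])
pickle.dump((fr,D),open("d0.pkl","wb"))
save(fr["scene"],"scA.png",(220,140,400,310),4)
save(fr["side"],"siA.png",(220,140,380,360),3)
E
```

```text
scene lever_center [(0.7, array([205., 282.]), np.int64(384)), (0.49, array([278., 253.]), np.int64(621))]
scene tool_block [(0.91, array([164., 259.]), np.int64(1353))]
scene flap_center [(0.89, array([244., 351.]), np.int64(1222))]
scene rack [(0.8, array([272., 343.]), np.int64(2191))]
scene housing [(0.89, array([226., 281.]), np.int64(3117))]
scene pin_tray [(0.87, array([251., 229.]), np.int64(668)), (0.32, array([211., 211.]), np.int64(401))]
scene compound_bottle [(0.74, array([173., 210.]), np.int64(619))]
scene spray_bottle []
scene wax_tin [(0.97, array([277., 253.]), np.int64(594)), (0.68, array([252., 229.]), np.int64(698))]
scene foam_pad [(0.64, array([216., 209.]), np.int64(372))]
scene brush [(0.77, array([306., 398.]), np.int64(325)), (0.59, array([172., 206.]), np.int64(637)), (0.4, array([213., 208.]), np.int64(326))]
side lever_center [(0.76, array([211., 304.]), np.int64(568))]
side tool_block [(0.91, array([176., 337.]), np.int64(1669))]
side flap_center [(0.66, array([268., 321.]), np.int64(1111))]
side rack [(0.82, array([318., 312.]), np.int64(5635)), (0.42, array([262., 323.]), np.int64(1139))]
side housing [(0.71, array([231., 296.]), np.int64(4481))]
side pin_tray [(0.86, array([227., 222.]), np.int64(694))]
side compound_bottle [(0.83, array([160., 268.]), np.int64(874))]
side spray_bottle [(0.64, array([281., 209.]), np.int64(2798))]
side wax_tin [(0.79, array([262., 196.]), np.int64(210)), (0.54, array([390., 317.]), np.int64(2564)), (0.49, array([209., 302.]), np.int64(569))]
side foam_pad [(0.72, array([260., 197.]), np.int64(194)), (0.58, array([198., 243.]), np.int64(419))]
side brush [(0.92, array([390., 316.]), np.int64(2429))]
```

```bash
ls pics
```

```text
scA.png
scene0.png
siA.png
side0.png
wrist0.png
```

View pics/scA.png

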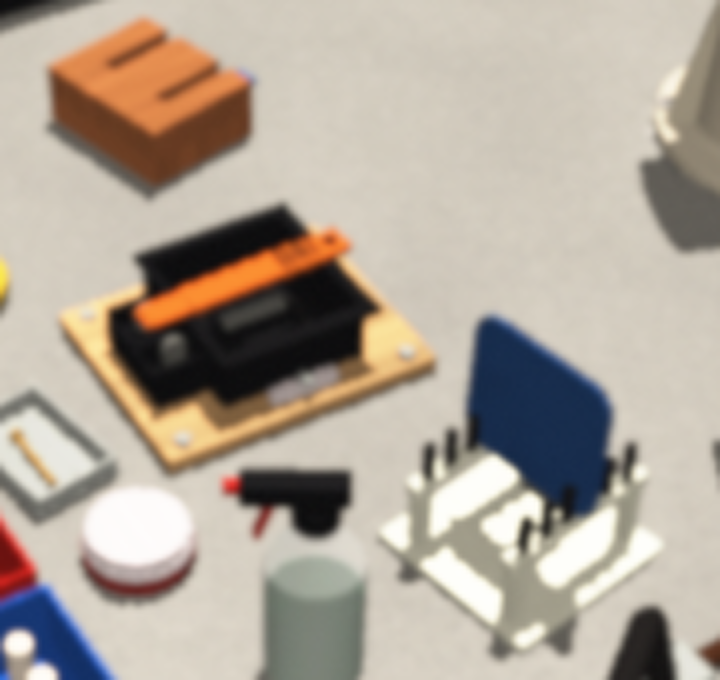

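View pics/siA.png

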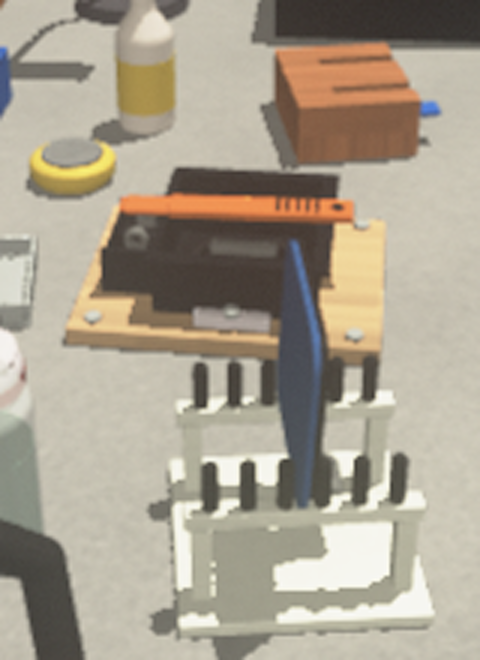

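```bash
python3 - <<'E'
from h import *
import pickle
fr,D=pickle.load(open("d0.pkl","rb"))
a,b=fr["scene"],fr["side"]
for n,p,q in [("tip",(255,219.5),(260.7,208.7)),("butt",(307,200.5),(337.7,210.3))]:
    print(n,tri([a,b],[p,q]))
for n in ["tool_block","flap_center","rack","housing","pin_tray","compound_bottle","brush"]:
    p=D["scene",n][0]["centre"][::-1];q=D["side",n][0]["centre"][::-1]
    print(n,tri([a,b],[p,q]))
q=D["side","spray_bottle"][0]["centre"][::-1]; print("spray",onz(b,q,90))
q=D["scene","wax_tin"][0]["centre"][::-1]; print("wax",onz(a,q,20))
q=D["scene","foam_pad"][0]["centre"][::-1]; print("foam",onz(a,q,20))
s=sense(); f=grab_frame("wrist"); T=np.eye(4);T[:3,:3]=rotm(s);T[:3,3]=s["eef_pos"]
print((np.linalg.inv(T)@f["extrinsics"]).round(3)); print(T.round(3))
E
```

```text
tip (array([682.33481497,  -0.91083099,  71.85735984]), [np.float64(1.0457105776891467), np.float64(1.0457105776891205)])
butt (array([494.98352133,  10.11294319,  80.1771513 ]), [np.float64(0.9563987347522411), np.float64(0.9563987347522019)])
tool_block (array([ 495.32263968, -322.73606658,   19.43413564]), [np.float64(3.443700849214639), np.float64(3.4437008492145447)])
flap_center (array([523.24277572, 285.48666022, 117.17651286]), [np.float64(2.9149095831958856), np.float64(2.914909583196023)])
rack (array([536.79680821, 279.71585393,  -4.0783997 ]), [np.float64(6.582874583909419), np.float64(6.582874583909397)])
housing (array([594.4373556 ,  10.01432388,  14.62294315]), [np.float64(1.6285026738449715), np.float64(1.6285026738450763)])
pin_tray (array([786.36990701,  18.04749283,  14.50419847]), [np.float64(8.295546123219202), np.float64(8.295546123219172)])
compound_bottle (array([ 705.23652389, -283.87465501,   84.69242737]), [np.float64(3.023854193578057), np.float64(3.0238541935780714)])
brush (array([521.64663748, 506.75265419,  65.2991939 ]), [np.float64(1.0691226192599277), np.float64(1.0691226192601202)])
spray [[728.47030915 311.92068864  90.        ]]
wax [[782.80327524 168.63206736  20.        ]]
foam [[ 777.03442436 -149.25311624   20.        ]]
[[ 0.00000e+00 -9.47000e-01 -3.20000e-01  8.20190e+01]
 [ 1.00000e+00 -0.00000e+00  1.00000e-03  3.92000e-01]
 [-1.00000e-03 -3.20000e-01  9.47000e-01 -1.43208e+02]
 [ 0.00000e+00  0.00000e+00  0.00000e+00  1.00000e+00]]
[[-9.27000e-01  3.75000e-01 -0.00000e+00  2.34587e+02]
 [ 3.75000e-01  9.27000e-01  0.00000e+00  5.79308e+02]
 [ 0.00000e+00  0.00000e+00 -1.00000e+00  2.31285e+02]
 [ 0.00000e+00  0.00000e+00  0.00000e+00  1.00000e+00]]
```

```bash
python3 -m inch '[{"tz":-0.04,"spin":-6.2},{"tz":-0.04,"spin":-6.2},{"tz":-0.03,"spin":-6.2},{"tx":-0.027,"ty":-0.036},{"tx":-0.027,"ty":-0.036},{"tx":-0.027,"ty":-0.036},{"tx":-0.027,"ty":-0.036},{"tx":-0.027,"ty":-0.036}]'
```

```text
$[0]: bad value
```

```bash
python3 -m inch '[{"gripper":0.085,"tx":0,"ty":0,"tz":-0.04,"spin":-6.2},{"gripper":0.085,"tx":0,"ty":0,"tz":-0.04,"spin":-6.2},{"gripper":0.085,"tx":0,"ty":0,"tz":-0.03,"spin":-6.2},{"gripper":0.085,"tx":-0.027,"ty":-0.036,"tz":0,"spin":0},{"gripper":0.085,"tx":-0.027,"ty":-0.036,"tz":0,"spin":0},{"gripper":0.085,"tx":-0.027,"ty":-0.036,"tz":0,"spin":0},{"gripper":0.085,"tx":-0.027,"ty":-0.036,"tz":0,"spin":0},{"gripper":0.085,"tx":-0.027,"ty":-0.036,"tz":0,"spin":0}]'
```

```text
clock: 2.2
eef_pos: [359.2, 390.0, 341.4]
tcp_rot: [3.141, 0.0, 3.082]
contact_force: [0.9, 1.0, 0.6]
opening: 0.995
```

```bash
python3 - <<'E'
from h import *
import pickle
f=grab_frame("wrist"); save(f,"w1.png",None,1.4); pickle.dump((f,st()),open("w1.pkl","wb"))
E
```

```text
t 2.25 pos [362.1 385.1 341.5] rot [-3.1385e+00  2.5000e-03  3.0801e+00] F [ 2.04 -3.77 -0.06] op 0.995 q [ 0.816  0.111  1.7   -0.004  1.331 -0.692]
```

View pics/w1.png

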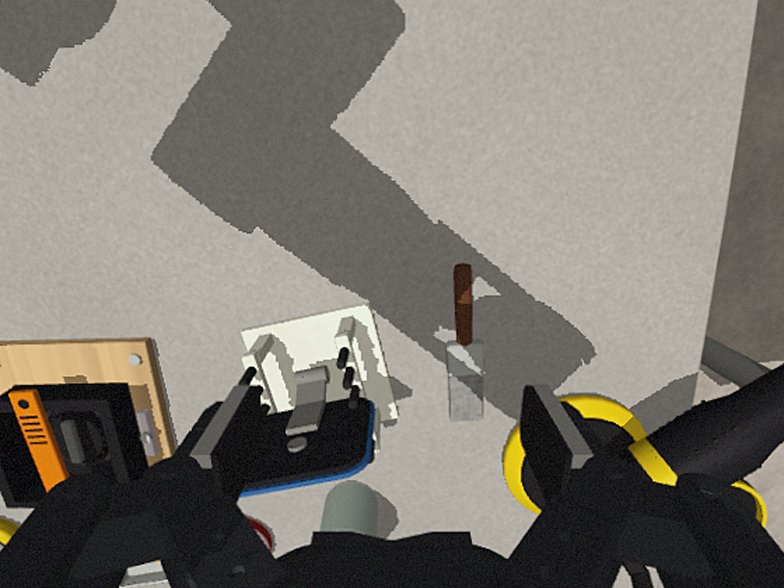

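```bash
python3 -m inch '[{"gripper":0.085,"tx":-0.034,"ty":-0.036,"tz":0,"spin":0},{"gripper":0.085,"tx":-0.034,"ty":-0.036,"tz":0,"spin":0},{"gripper":0.085,"tx":-0.034,"ty":-0.036,"tz":0,"spin":0},{"gripper":0.085,"tx":-0.034,"ty":-0.036,"tz":0,"spin":0},{"gripper":0.085,"tx":-0.034,"ty":-0.036,"tz":0,"spin":0},{"gripper":0.085,"tx":-0.034,"ty":-0.036,"tz":0,"spin":0},{"gripper":0.085,"tx":-0.034,"ty":-0.036,"tz":0,"spin":0},{"gripper":0.085,"tx":-0.034,"ty":-0.036,"tz":0,"spin":0}]' && python3 -m inch '[{"gripper":0.085,"tx":-0.034,"ty":-0.036,"tz":0,"spin":0},{"gripper":0.085,"tx":-0.034,"ty":-0.036,"tz":0,"spin":0},{"gripper":0.085,"tx":0,"ty":0,"tz":0,"spin":0},{"gripper":0.085,"tx":0,"ty":0,"tz":0,"spin":0},{"gripper":0.085,"tx":0,"ty":0,"tz":0,"spin":0},{"gripper":0.085,"tx":0,"ty":0,"tz":0,"spin":0},{"gripper":0.085,"tx":0,"ty":0,"tz":0,"spin":0},{"gripper":0.085,"tx":0,"ty":0,"tz":0,"spin":0}]'; python3 - <<'E'
from h import *
import pickle
f=grab_frame("wrist"); save(f,"w2.png",None,1.4); pickle.dump((f,st()),open("w2.pkl","wb"))
E
```

```text
clock: 3.05
eef_pos: [613.8, 85.9, 341.4]
tcp_rot: [3.141, 0.0, 3.081]
contact_force: [0.8, 0.6, 0.9]
opening: 0.996
clock: 3.85
eef_pos: [676.0, 12.5, 341.7]
tcp_rot: [3.142, 0.0, 3.083]
contact_force: [0.1, 0.1, 0.2]
opening: 0.997
t 3.9 pos [676.   12.4 341.6] rot [3.1416e+00 3.0000e-04 3.0823e+00] F [-0.08  0.17 -0.97] op 1.0 q [ 0.016  0.358  1.384  0.     1.399 -1.495]
```

View pics/w2.png

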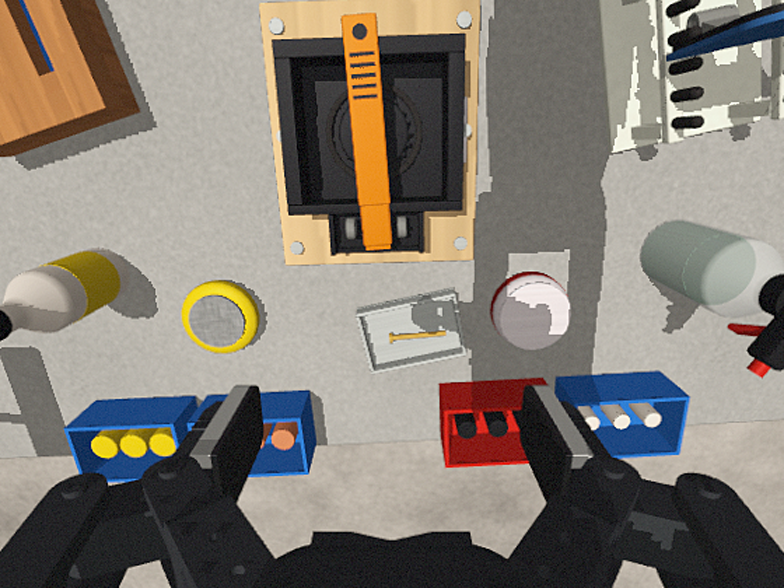

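```bash
python3 - <<'E'
from h import *
import pickle
f,s=pickle.load(open("w2.pkl","rb"))
hsv=cv2.cvtColor(f["pixels"],cv2.COLOR_RGB2HSV)
m=cv2.inRange(hsv,(8,180,120),(20,255,255)); m[:, :200]=0; m[:,300:]=0; m[200:]=0
m=cv2.morphologyEx(m,cv2.MORPH_CLOSE,np.ones((9,9)))
c=max(cv2.findContours(m,0,2)[0],key=cv2.contourArea).reshape(-1,2).astype(float)
P=onz(f,c+0.0,78)[:,:2].astype(np.float32)
r=cv2.minAreaRect(P); print(r, cv2.boxPoints(r))
# housing: board top unknown ~15? bolts
save(f,"w2h.png",(180,0,350,195),4)
E
```

```text
((590.3388061523438, -0.7245502471923828), (189.38963317871094, 28.244861602783203), 0.7102547287940979) [[495.47623   12.222961]
 [495.82632  -16.01973 ]
 [685.2014   -13.672062]
 [684.8513    14.570629]]
```

View pics/w2h.png

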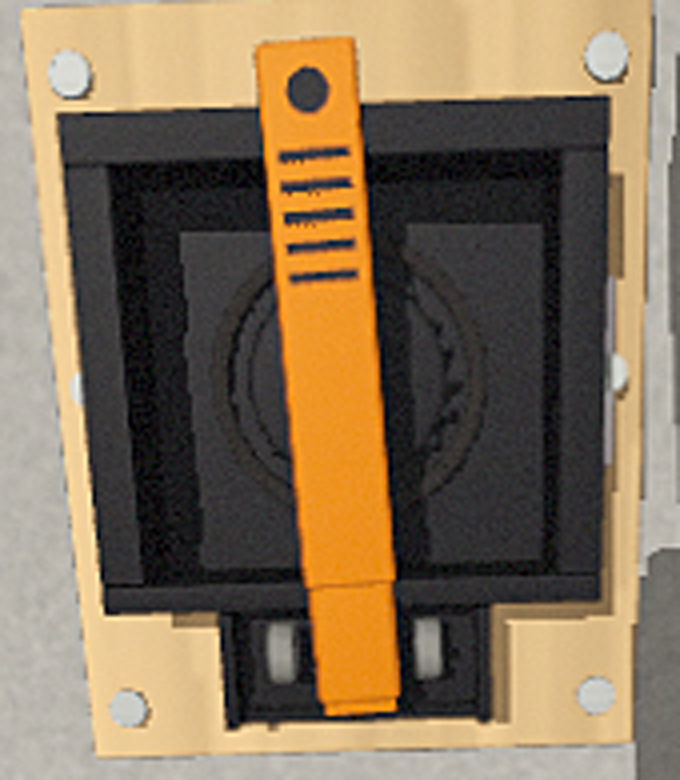

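```bash
python3 - <<'E'
from h import *
import pickle
f,s=pickle.load(open("w2.pkl","rb"))
def P(x,y,z): return onz(f,(180+(x+.5)/4-.5,(y+.5)/4-.5),z)[0].round(1)
for n,x,y,z in [("oTL",58,115,70),("oTR",610,97,70),("oBL",107,585,70),("oBR",603,570,70),("iTL",107,165,70),("iTR",562,150,70),("iBL",142,583,70),("iBR",560,570,70),
 ("bTL",70,75,15),("bTR",607,56,15),("bBL",128,708,15),("bBR",597,693,15),("earLtop",281,650,65),("earRtop",427,648,65),("earL in top",296,622,65),("earL in bot",296,680,65),("earRin top",414,620,65),("earRin bot",414,678,65),
 ("boxL",222,612,70),("boxBL",233,726,65),("boxBR",490,718,65)]:
    print(n,P(x,y,z))
E
```

```text
oTL [508.1 -73.8  70. ]
oTR [512.9  82.9  70. ]
oBL [640.9 -76.5  70. ]
oBR [645.4  79.3  70. ]
iTL [521.9 -61.5  70. ]
iTR [525.8  69.   70. ]
iBL [640.9 -65.4  70. ]
iBR [644.7  65.8  70. ]
bTL [485.5 -80.6  15. ]
bTR [490.4  90.8  15. ]
bBL [691.9 -87.   15. ]
bBR [696.5  84.8  15. ]
earLtop [665.5 -24.1  65. ]
earRtop [667.6  23.   65. ]
earL in top [656.8 -18.5  65. ]
earL in bot [675.6 -20.1  65. ]
earRin top [658.4  19.3  65. ]
earRin bot [677.2  18.3  65. ]
boxL [651.5 -41.2  70. ]
boxBL [689.6 -42.1  65. ]
boxBR [691.9  42.5  65. ]
```

```bash
python3 -m inch '[{"gripper":0.058,"tx":0,"ty":0,"tz":0.045,"spin":-4.1},{"gripper":0.058,"tx":0.049,"ty":-0.0072,"tz":0,"spin":0},{"gripper":0.058,"tx":0.049,"ty":-0.0072,"tz":0,"spin":0},{"gripper":0.058,"tx":0,"ty":0,"tz":0.045,"spin":0},{"gripper":0.058,"tx":0,"ty":0,"tz":0.045,"spin":0},{"gripper":0.058,"tx":0,"ty":0,"tz":0.045,"spin":0},{"gripper":0.058,"tx":0,"ty":0,"tz":0.035,"spin":0},{"gripper":0.058,"tx":0,"ty":0,"tz":0,"spin":0}]'; python3 - <<'E'
from h import *
import pickle
f=grab_frame("wrist"); save(f,"w3.png",None,1.4); pickle.dump((f,st()),open("w3.pkl","wb"))
E
```

```text
clock: 4.7
eef_pos: [575.0, -3.6, 122.1]
tcp_rot: [3.141, -0.008, -3.13]
contact_force: [-0.1, 0.2, 0.1]
opening: 0.681
t 4.75 pos [576.9  -3.6 124.9] rot [ 3.1415 -0.0042 -3.1299] F [ 0.52 -0.13  0.63] op 0.681 q [-0.009  0.404  1.825  0.     0.916 -1.591]
```

View pics/w3.png

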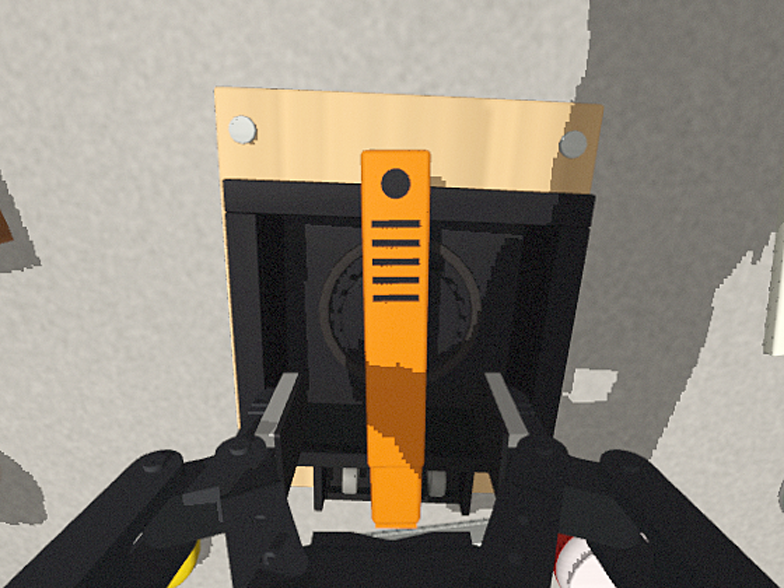

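```bash
python3 -m inch '[{"gripper":0.058,"tx":0,"ty":0.002,"tz":0.036,"spin":0},{"gripper":0.058,"tx":0,"ty":0,"tz":0.036,"spin":0},{"gripper":0.058,"tx":0,"ty":0,"tz":0,"spin":0},{"gripper":0.02,"tx":0,"ty":0,"tz":0,"spin":0},{"gripper":0.02,"tx":0,"ty":0,"tz":0,"spin":0},{"gripper":0.02,"tx":0,"ty":0,"tz":0,"spin":0},{"gripper":0.02,"tx":0,"ty":0,"tz":0,"spin":0},{"gripper":0.02,"tx":0,"ty":0,"tz":0,"spin":0}]' 50; python3 - <<'E'
from h import *
import pickle
f=grab_frame("wrist"); save(f,"w4.png",None,1.4); pickle.dump((f,st()),open("w4.pkl","wb"))
E
```

```text
clock: 5.55
eef_pos: [580.5, -1.8, 57.2]
tcp_rot: [-3.142, 0.004, -3.13]
contact_force: [-0.5, -0.4, 6.0]
opening: 0.316
t 5.6 pos [580.5  -1.8  57.2] rot [-3.1415  0.0045 -3.1302] F [-0.66 -0.71  6.43] op 0.316 q [-0.006  0.501  1.86   0.     0.776 -1.588]
```

View pics/w4.png

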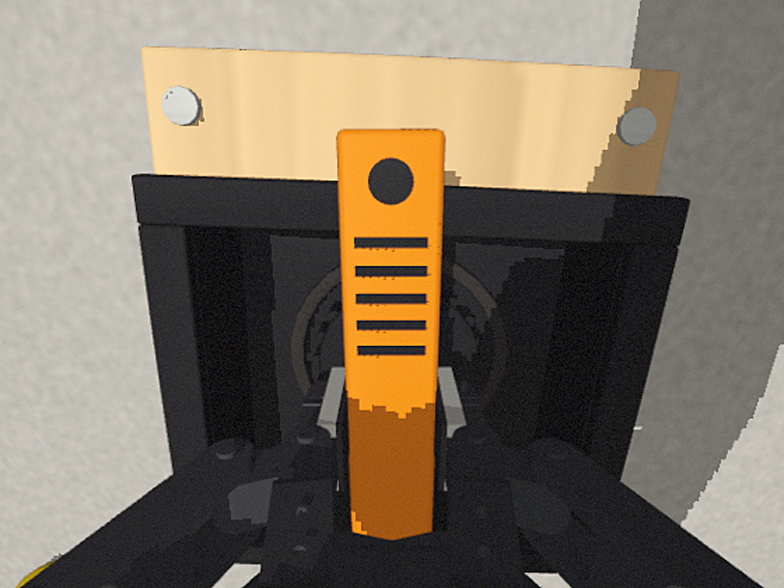

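```bash
python3 -m inch '[{"gripper":0.02,"tx":0,"ty":0,"tz":-0.03,"spin":0},{"gripper":0.02,"tx":0,"ty":0,"tz":-0.045,"spin":0},{"gripper":0.02,"tx":0,"ty":0,"tz":-0.045,"spin":0},{"gripper":0.02,"tx":0,"ty":0,"tz":-0.045,"spin":0},{"gripper":0.02,"tx":0,"ty":-0.045,"tz":0,"spin":0},{"gripper":0.02,"tx":0,"ty":-0.045,"tz":0,"spin":0},{"gripper":0.02,"tx":0,"ty":-0.045,"tz":0,"spin":0},{"gripper":0.02,"tx":0,"ty":0,"tz":0,"spin":0}]'; python3 - <<'E'
from h import *
import pickle
f=grab_frame("wrist"); save(f,"w5.png",None,1.4); pickle.dump((f,st()),open("w5.pkl","wb"))
g=pickle.load(open("w2.pkl","rb"))[0]
for p in [(0,130),(105,107),(75,0)]: print(onz(g,np.array(p)/1.4,60))
E
```

```text
clock: 6.4
eef_pos: [580.5, -141.6, 221.8]
tcp_rot: [-3.139, 0.004, -3.134]
contact_force: [0.6, 0.0, -0.9]
opening: 0.317
t 6.45 pos [ 580.3 -139.3  221.4] rot [-3.1406e+00  2.8000e-03 -3.1338e+00] F [-0.1   0.43 -1.59] op 0.312 q [-0.238  0.317  1.708 -0.     1.113 -1.816]
[[ 559.54190438 -329.93568825   60.        ]]
[[ 547.97684176 -229.22240358   60.        ]]
[[ 464.6595498  -234.64390704   60.        ]]
```

View pics/w5.png

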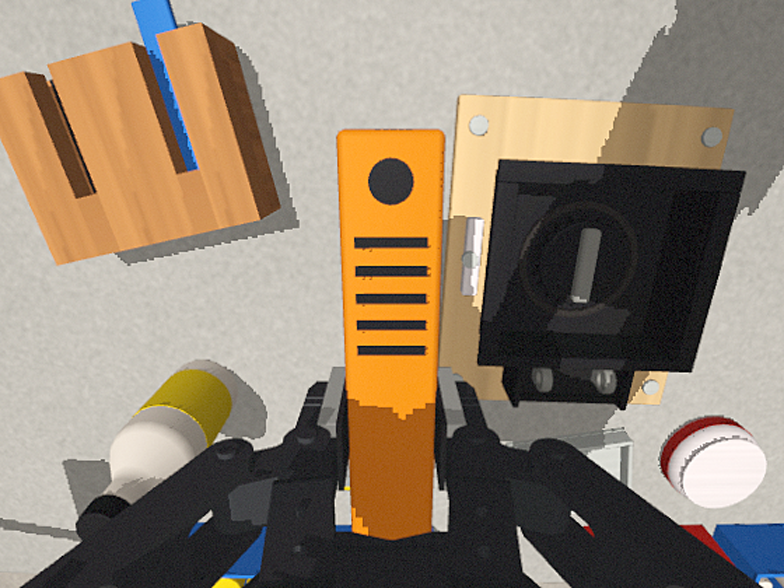

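```bash
python3 - <<'E'
from h import *
import pickle
f,s=pickle.load(open("w5.pkl","rb"))
save(f,"w5b.png",(0,0,200,195),4)
save(f,"w5l.png",(220,80,340,260),4)
E
```

```text
(no output)
```

View pics/w5b.png

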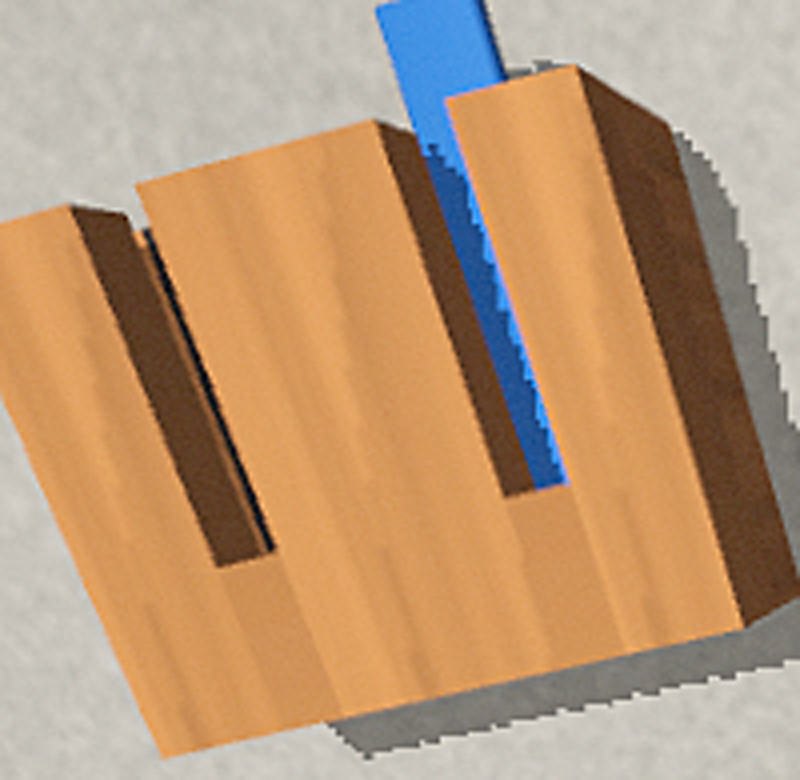

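View pics/w5l.png

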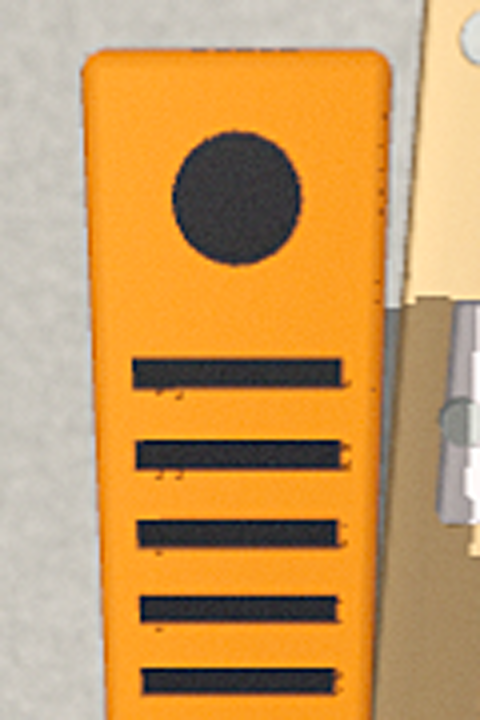

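```bash
python3 - <<'E'
from h import *
import pickle
from scipy.optimize import least_squares
f,s=pickle.load(open("w5.pkl","rb"))
c=lambda x,y,ox=0,oy=0:((x+.5)/4-.5+ox,(y+.5)/4-.5+oy)
im=np.array([c(577,65),c(742,628),c(163,758),c(70,205),c(137,185),c(375,120),c(447,100)])
def model(p):
    x,y,a,d,w=p
    L=np.array([(-60,75),(60,75),(60,-75),(-60,-d-w),(-60,-d+w),(-60,d-w),(-60,d+w)])
    Rz=np.array([[np.cos(a),-np.sin(a)],[np.sin(a),np.cos(a)]])
    return np.c_[L@Rz.T+[x,y],np.full(len(L),60)]
r=least_squares(lambda p:(proj(f,model(p))-im).ravel(),[495,-320,0.1,37,8])
print(r.x,r.fun.round(2)); x,y,a,d,w=r.x
m=np.array([x,y])+np.array([[np.cos(a),-np.sin(a)],[np.sin(a),np.cos(a)]])@[-60,-d]; print("mouth",m,"yaw",a)
# lever edges
T=np.eye(4);T[:3,:3]=rotm(s);T[:3,3]=s["eef_pos"]
E=np.linalg.inv(T)@f["extrinsics"]; print("E",E.round(3))
g=dict(f);g["extrinsics"]=E
L=[(83,70),(391,70),(95,380),(383,380),(106,690),(376,690)]; B=[(90,48),(380,48)]
uv=np.array([c(*p,220,80) for p in L]); ub=np.array([c(*p,220,80) for p in B])
# lever in tool frame: x_tool of butt, y centre, z of top at butt, pitch, yaw
def res(p):
    xb,yc,zb,th,ps=p; out=[]
    def pt(u,v): # u dist from butt toward tip (-x tool), v lateral
        return np.array([xb-u*np.cos(th)*np.cos(ps), yc+v+u*np.sin(ps), zb+u*np.sin(th)])
    for k in range(3):
        for j in range(2):
            v=[-14,14][j]
            A=proj(g,pt(10,v))[0];Bq=proj(g,pt(70,v))[0]; t=(Bq-A)/np.linalg.norm(Bq-A); dd=uv[2*k+j]-A
            out.append(t[0]*dd[1]-t[1]*dd[0])
    q=proj(g,[pt(0,-12),pt(0,12)]); out+=list((q[:,1]-ub[:,1]))
    return out
r=least_squares(res,[85,0,-23,0,0]); print(r.x,np.round(r.fun,2))
E
```

```text
[ 5.05559620e+02 -3.14435408e+02  2.11917627e-01  3.59432246e+01
  8.15229099e+00] [ 1.57  0.21  1.44  0.49  0.45 -0.33 -1.05 -0.54 -0.87 -0.17 -0.75  0.13
 -0.72  0.42]
mouth [ 454.46197626 -362.19466113] yaw 0.21191762654277135
E [[ 0.00000e+00 -9.47000e-01 -3.21000e-01  8.18420e+01]
 [ 1.00000e+00  1.00000e-03 -1.00000e-03 -1.78200e+00]
 [ 1.00000e-03 -3.21000e-01  9.47000e-01 -1.43556e+02]
 [ 0.00000e+00  0.00000e+00  0.00000e+00  1.00000e+00]]
[ 8.54706274e+01 -2.02396456e+00 -1.78437886e+01 -4.52870177e-02
  6.85670339e-03] [ 0.04 -0.04 -0.08  0.08  0.04 -0.04 -0.01  0.01]
```

```bash
python3 -m inch '[{"gripper":0.02,"tx":0,"ty":0,"tz":-0.01,"spin":-5.7},{"gripper":0.02,"tx":0,"ty":0,"tz":-0.01,"spin":-5.65},{"gripper":0.02,"tx":0.006,"ty":-0.04,"tz":0,"spin":0},{"gripper":0.02,"tx":0.006,"ty":-0.04,"tz":0,"spin":0},{"gripper":0.02,"tx":0.006,"ty":-0.04,"tz":0,"spin":0},{"gripper":0.02,"tx":0.006,"ty":-0.04,"tz":0,"spin":0},{"gripper":0.02,"tx":0,"ty":0,"tz":0,"spin":0},{"gripper":0.02,"tx":0,"ty":0,"tz":0,"spin":0}]'; python3 - <<'E'
from h import *
import pickle
f=grab_frame("wrist"); b=grab_frame("side"); a=grab_frame("scene"); pickle.dump((f,st(),b,a),open("w6.pkl","wb"))
save(f,"w6.png",None,1.4)
save(f,"w6b.png",(60,0,240,190),4)
save(b,"s6.png",(220,80,400,220),4)
E
```

```text
clock: 7.25
eef_pos: [589.9, -297.9, 240.1]
tcp_rot: [3.141, 0.001, -2.933]
contact_force: [0.2, 0.8, -0.5]
opening: 0.314
t 7.4 pos [ 590.  -296.6  239.8] rot [ 3.1413e+00  4.0000e-04 -2.9308e+00] F [ 0.04  0.44 -0.69] op 0.314 q [-4.680e-01  4.000e-01  1.544e+00  1.000e-03  1.198e+00 -2.250e+00]
```

View pics/w6.png

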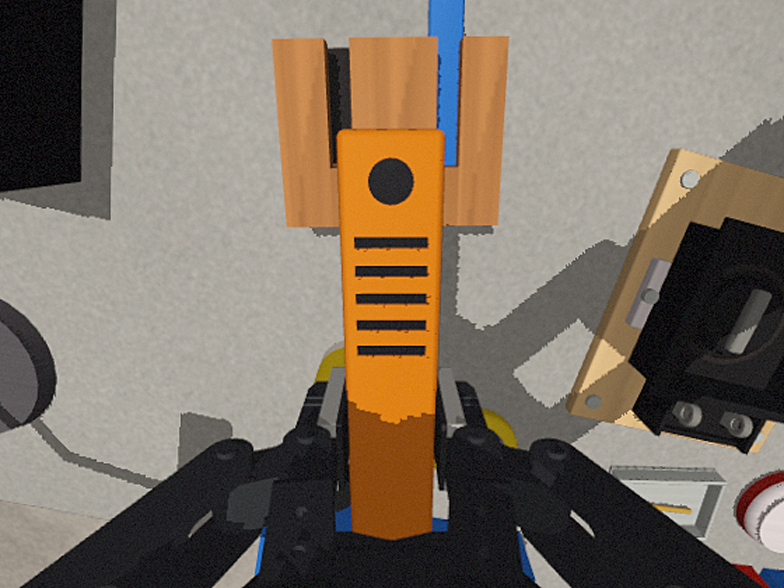

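View pics/s6.png

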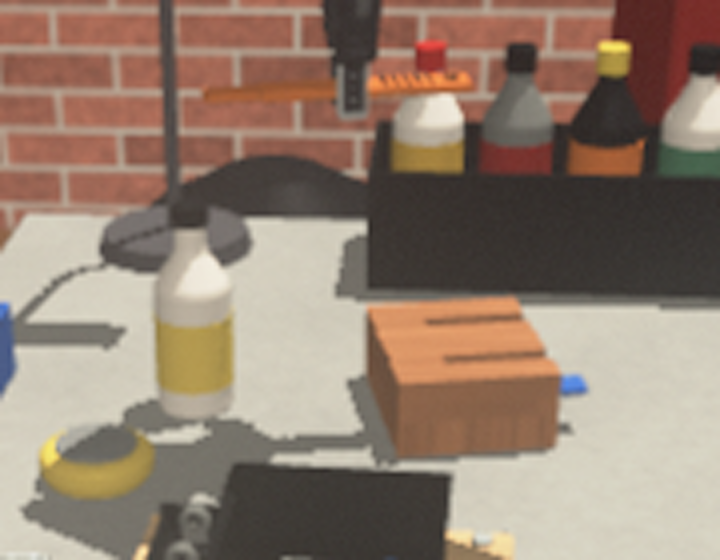

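View pics/w6b.png

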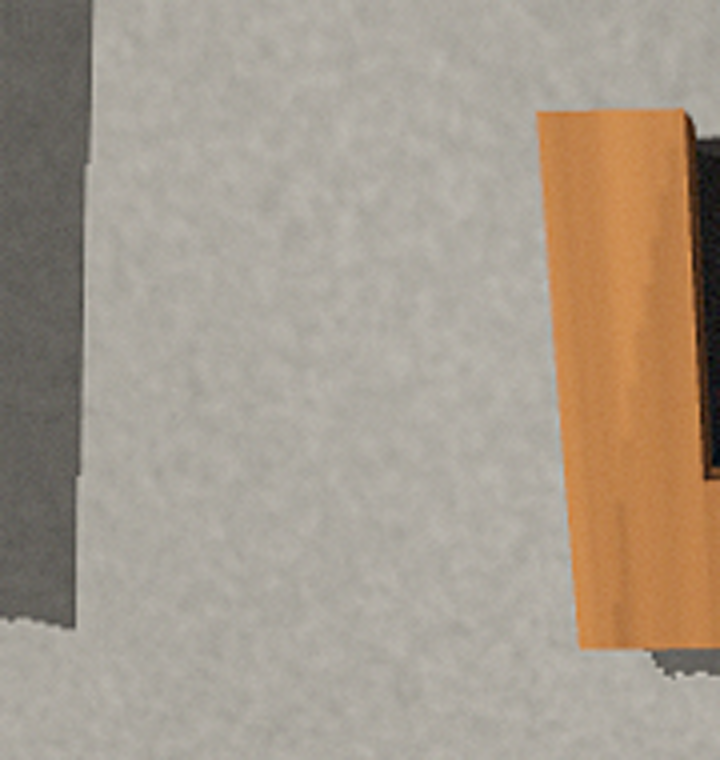

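```bash
python3 - <<'E'
from h import *
import pickle
f,s,b,a=pickle.load(open("w6.pkl","rb"))
# predicted ends for pitch 0 and -.045
T=np.eye(4);T[:3,:3]=rotm(s);T[:3,3]=s["eef_pos"]
for th in (0,-.045):
  zc=-17.8 if th else -18
  for u in (0,190):
    p=np.array([85.5-u*np.cos(th),-2+.007*u,-17.8+(0 if th else -4)+u*np.sin(th)+4*(1),1]); q=T@p
    uv=proj(b,q[:3])[0]; print(th,u,q[:3].round(1),((uv-[220,80])*4).round(0))
E
```

```text
0 0 [ 506.8 -316.5  257.6] [467.  80.]
0 190 [ 692.3 -275.4  257.7] [200.  92.]
-0.045 0 [ 506.8 -316.5  253.6] [466.  85.]
-0.045 190 [ 692.1 -275.4  262.2] [200.  86.]
```

```bash
python3 - <<'E'
from h import *
import pickle
f,s,b,a=pickle.load(open("w6.pkl","rb"))
save(f,"w6c.png",(185,0,385,170),4)
E
```

```text
(no output)
```

View pics/w6c.png

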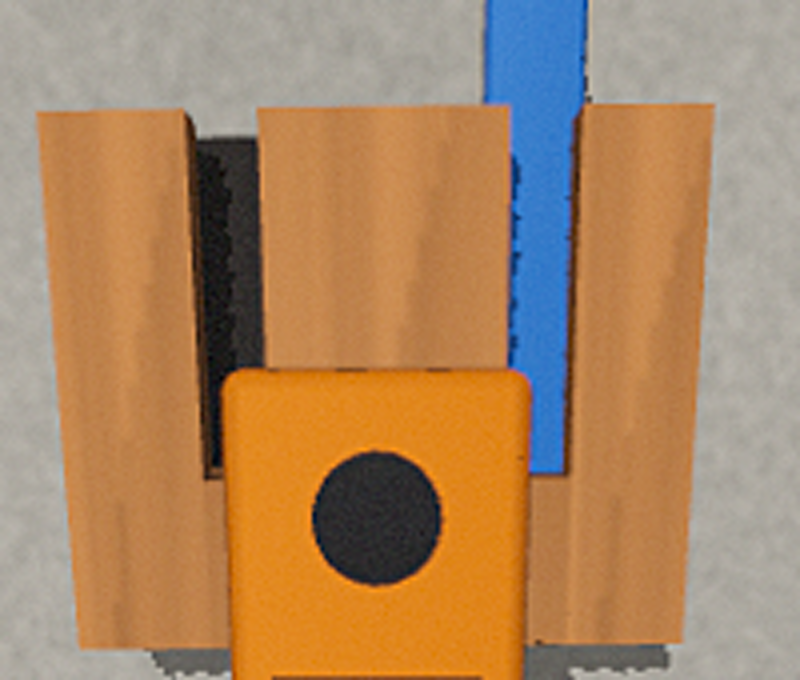

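```bash
python3 - <<'E'
from h import *
import pickle
from scipy.optimize import least_squares
f,s,b,a=pickle.load(open("w6.pkl","rb"))
c=lambda x,y:((x+.5)/4-.5+185,(y+.5)/4-.5)
im=np.array([c(713,104),c(682,643),c(79,648),c(38,112),c(183,110),c(257,107),c(509,105),c(581,104),c(204,476),c(570,474)])
def model(p):
    x,y,a,d,w=p
    L=np.array([(-60,75),(60,75),(60,-75),(-60,-75),(-60,-d-w),(-60,-d+w),(-60,d-w),(-60,d+w),(20,-d-w),(20,d+w)])
    Rz=np.array([[np.cos(a),-np.sin(a)],[np.sin(a),np.cos(a)]])
    return np.c_[L@Rz.T+[x,y],np.full(len(L),60)]
r=least_squares(lambda p:(proj(f,model(p))-im).ravel(),[495,-320,0.1,37,8])
print(r.x,r.fun.round(2)); x,y,a,d,w=r.x
Q=np.array([[np.cos(a),-np.sin(a)],[np.sin(a),np.cos(a)]])
m=np.array([x,y])+Q@[-60,-d]; print("mouth",m,"yaw",a)
T=np.eye(4);T[:3,:3]=rotm(s);T[:3,3]=s["eef_pos"]
# lever centre lateral in tool: butt y -2.0 + ...
g=dict(f); g["extrinsics"]=np.linalg.inv(T)@f["extrinsics"]; print(g["extrinsics"].round(3))
for uv in [c(226,400),c(528,400),c(231,370),c(524,370)]: print(onz(g,uv,-22))
print(T.round(3))
e=Q@[1,0]; l=Q@[0,1]
yaw=s["tcp_rot"][2]; print("tool -x yaw",yaw+np.pi)
d0=(T[:2,3]-m); print("tcp rel mouth: along",d0@e,"lat",d0@l)
E
```

```text
[ 5.05292384e+02 -3.14417720e+02  2.16930673e-01  3.58608959e+01
  8.02247664e+00] [ 1.57 -0.1   0.88  0.03  0.94  0.03  0.89 -0.58 -0.3  -0.64 -0.68 -0.13
 -0.67 -0.2  -0.53 -0.03 -1.15  1.11 -0.89  0.83]
mouth [ 454.41708128 -362.3521275 ] yaw 0.21693067263061952
[[-2.00000e-03 -9.47000e-01 -3.21000e-01  8.22120e+01]
 [ 1.00000e+00 -2.00000e-03 -0.00000e+00 -8.09000e-01]
 [-0.00000e+00 -3.21000e-01  9.47000e-01 -1.43475e+02]
 [ 0.00000e+00  0.00000e+00  0.00000e+00  1.00000e+00]]
[[ 83.10165776 -14.20938031 -22.        ]]
[[ 83.04544082  12.45068817 -22.        ]]
[[ 85.60349047 -13.67771322 -22.        ]]
[[ 85.5496532   12.01867861 -22.        ]]
[[-9.78000e-01 -2.09000e-01  0.00000e+00  5.89954e+02]
 [-2.09000e-01  9.78000e-01  0.00000e+00 -2.96606e+02]
 [-0.00000e+00  0.00000e+00 -1.00000e+00  2.39829e+02]
 [ 0.00000e+00  0.00000e+00  0.00000e+00  1.00000e+00]]
tool -x yaw 0.2108045666487115
tcp rel mouth: along 146.51148585269223 lat 35.03326725564779
```

```bash
python3 -m inch '[{"gripper":0.02,"tx":0.0468,"ty":-0.0057,"tz":0,"spin":0},{"gripper":0.02,"tx":0.0468,"ty":-0.0057,"tz":0,"spin":0},{"gripper":0.02,"tx":0.0468,"ty":-0.0057,"tz":0,"spin":0},{"gripper":0.02,"tx":0.0468,"ty":-0.0057,"tz":0,"spin":0},{"gripper":0.02,"tx":0.0468,"ty":-0.0057,"tz":0,"spin":0},{"gripper":0.02,"tx":0.0468,"ty":-0.0057,"tz":0,"spin":-0.2},{"gripper":0.02,"tx":0,"ty":0,"tz":0.03,"spin":0},{"gripper":0.02,"tx":0,"ty":0,"tz":0.045,"spin":0}]' &&  python3 -m inch '[{"gripper":0.02,"tx":0,"ty":0,"tz":0.045,"spin":0},{"gripper":0.02,"tx":0,"ty":0,"tz":0.04,"spin":0},{"gripper":0.02,"tx":0,"ty":0,"tz":0.03,"spin":0},{"gripper":0.02,"tx":0,"ty":0,"tz":0.02,"spin":0},{"gripper":0.02,"tx":0,"ty":0,"tz":0.012,"spin":0},{"gripper":0.02,"tx":0,"ty":0,"tz":0,"spin":0},{"gripper":0.02,"tx":0,"ty":0,"tz":0,"spin":0},{"gripper":0.02,"tx":0,"ty":0,"tz":0,"spin":0}]'; python3 - <<'E'
from h import *
import pickle
f=grab_frame("wrist"); b=grab_frame("side"); a=grab_frame("scene"); s=st(); pickle.dump((f,s,b,a),open("w7.pkl","wb"))
save(b,"s7.png",(270,90,430,220),4)
m=np.array([454.4,-362.3]);q=.215;e=np.array([np.cos(q),np.sin(q)]);l=np.array([-e[1],e[0]])
d=s["eef_pos"][:2]-m; print(d@e,d@l)
save(f,"w7.png",None,1.4)
E
```

```text
clock: 8.2
eef_pos: [323.0, -391.6, 166.5]
tcp_rot: [-3.135, 0.003, -2.93]
contact_force: [-0.4, -1.5, -1.9]
opening: 0.31
clock: 9.0
eef_pos: [323.0, -390.7, 18.5]
tcp_rot: [-3.14, 0.001, -2.928]
contact_force: [-0.7, -0.1, -0.9]
opening: 0.316
t 9.15 pos [ 322.7 -390.7   18.2] rot [-3.1400e+00  8.0000e-04 -2.9286e+00] F [ 0.71  0.23 -1.18] op 0.315 q [-0.883  0.485  2.033 -0.     0.621 -2.667]
-134.74540250461598 0.40107838261340595
```

View pics/s7.png

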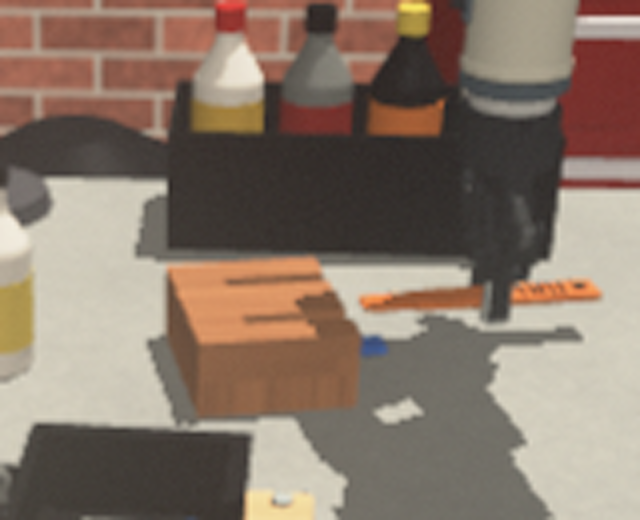

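View pics/w7.png

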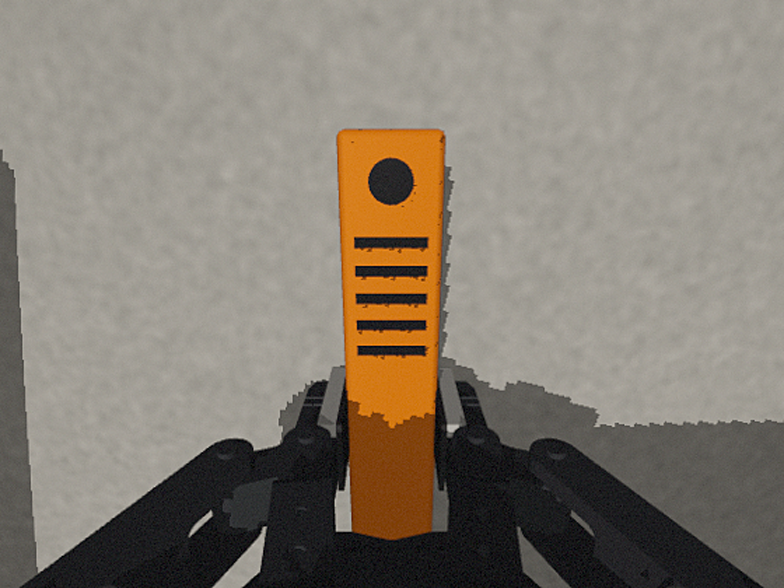

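```bash
python3 - <<'E'
from h import *
import pickle
f,s,b,a=pickle.load(open("w7.pkl","rb"))
T=np.eye(4);T[:3,:3]=rotm(s);T[:3,3]=s["eef_pos"]
for n,p in [("tip",[-104.5,-.8,-18,1]),("butt",[85.5,-.8,-18,1])]:
    q=T@np.array(p); print(n,q[:3].round(1),((proj(b,q[:3])[0]-[270,90])*4).round(0),((proj(a,q[:3])[0]-[200,100])*4).round())
for i in ((362,300),(598,290)): print(ray(b,(i[0]/4+270,i[1]/4+90)))
save(a,"a7.png",(200,100,380,220),4)
E
```

```text
tip [ 425.  -369.3   36.3] [360. 300.] [274. 201.]
butt [ 239.3 -409.5   36.2] [593. 287.] [414. 129.]
(array([511.03543458, 931.11059504, 596.48347996]), array([[-0.06201141, -0.91669816, -0.39473924]]))
(array([511.03543458, 931.11059504, 596.48347996]), array([[-0.18642891, -0.90584233, -0.38038656]]))
```

View pics/a7.png

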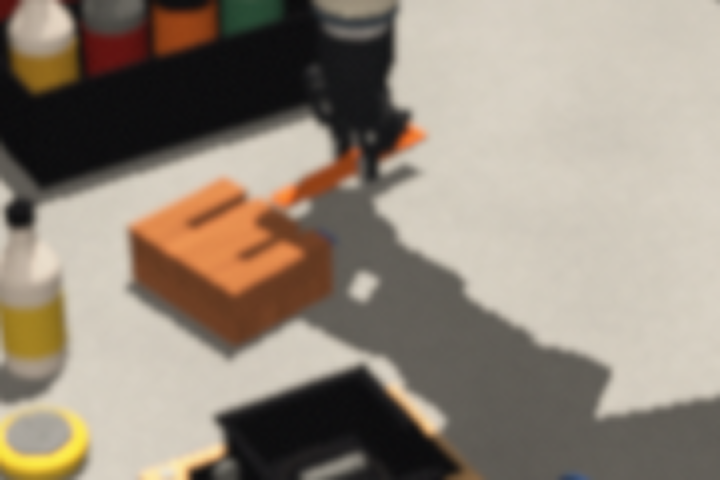

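```bash
python3 -m inch '[{"gripper":0.02,"tx":-0.02,"ty":0.0,"tz":0.001,"spin":0},{"gripper":0.02,"tx":-0.02,"ty":0,"tz":0,"spin":0},{"gripper":0.02,"tx":-0.015,"ty":0,"tz":0,"spin":0},{"gripper":0.02,"tx":-0.015,"ty":0,"tz":0,"spin":0},{"gripper":0.02,"tx":-0.015,"ty":0,"tz":0,"spin":0},{"gripper":0.02,"tx":-0.015,"ty":0,"tz":0,"spin":0},{"gripper":0.02,"tx":0,"ty":0,"tz":0,"spin":0},{"gripper":0.02,"tx":0,"ty":0,"tz":0,"spin":0}]'; python3 - <<'E'
from h import *
import pickle
b=grab_frame("side"); a=grab_frame("scene"); s=st()
save(b,"s8.png",(270,90,430,220),4)
m=np.array([454.4,-362.3]);q=.215;e=np.array([np.cos(q),np.sin(q)]);l=np.array([-e[1],e[0]])
d=s["eef_pos"][:2]-m; print(d@e,d@l)
E
```

```text
clock: 9.95
eef_pos: [419.9, -368.7, 16.1]
tcp_rot: [3.141, -0.0, -2.928]
contact_force: [0.4, -0.3, -1.0]
opening: 0.318
t 10.05 pos [ 419.3 -368.8   16.1] rot [ 3.1409e+00 -6.0000e-04 -2.9287e+00] F [-0.4   0.3  -0.14] op 0.31 q [-0.724  0.544  1.919 -0.     0.68  -2.508]
-35.709305494041324 1.1679146553953383
```

View pics/s8.png

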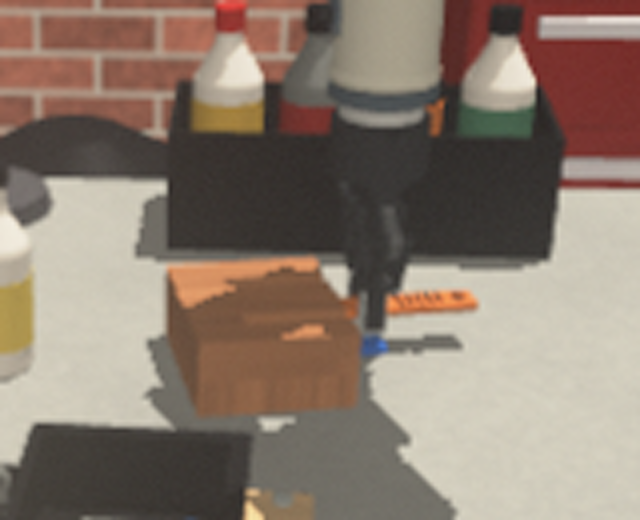

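```bash
python3 -m inch '[{"gripper":0.02,"tx":-0.004,"ty":0.0,"tz":0,"spin":0},{"gripper":0.02,"tx":-0.004,"ty":0,"tz":0,"spin":0},{"gripper":0.02,"tx":-0.003,"ty":0,"tz":0,"spin":0},{"gripper":0.02,"tx":-0.002,"ty":0,"tz":0,"spin":0},{"gripper":0.02,"tx":0,"ty":0,"tz":0,"spin":0},{"gripper":0.02,"tx":0,"ty":0,"tz":0,"spin":0},{"gripper":0.02,"tx":0,"ty":0,"tz":0,"spin":0},{"gripper":0.02,"tx":0,"ty":0,"tz":0,"spin":0}]'; python3 - <<'E'
from h import *
s=st()
m=np.array([454.4,-362.3]);q=.215;e=np.array([np.cos(q),np.sin(q)]);l=np.array([-e[1],e[0]])
d=s["eef_pos"][:2]-m; print(d@e,d@l)
E
```

```text
clock: 10.85
eef_pos: [430.3, -366.3, 15.8]
tcp_rot: [3.14, -0.004, -2.929]
contact_force: [-11.6, -5.7, 1.1]
opening: 0.313
t 10.85 pos [ 430.3 -366.3   15.8] rot [ 3.1398 -0.0036 -2.9287] F [-11.56  -5.66   1.09] op 0.313 q [-0.707  0.552  1.902 -0.003  0.691 -2.488]
-24.412320671395044 1.251253850629445
```

```bash
python3 -m inch '[{"gripper":0.02,"tx":0.0015,"ty":0.0,"tz":0,"spin":0},{"gripper":0.046,"tx":0,"ty":0,"tz":0,"spin":0},{"gripper":0.046,"tx":0,"ty":0,"tz":0,"spin":0},{"gripper":0.046,"tx":0,"ty":0,"tz":0,"spin":0},{"gripper":0.046,"tx":0,"ty":0,"tz":0,"spin":0},{"gripper":0.046,"tx":0,"ty":0,"tz":0,"spin":0},{"gripper":0.046,"tx":0,"ty":0,"tz":-0.02,"spin":0},{"gripper":0.046,"tx":0,"ty":0,"tz":-0.03,"spin":0}]' && python3 -m inch '[{"gripper":0.046,"tx":0,"ty":0,"tz":-0.045,"spin":0},{"gripper":0.046,"tx":0,"ty":0,"tz":-0.045,"spin":0},{"gripper":0.046,"tx":0,"ty":0,"tz":-0.045,"spin":0},{"gripper":0.06,"tx":0,"ty":0,"tz":-0.045,"spin":0},{"gripper":0.06,"tx":0,"ty":0,"tz":-0.045,"spin":0},{"gripper":0.06,"tx":-0.045,"ty":0,"tz":-0.02,"spin":0},{"gripper":0.06,"tx":-0.045,"ty":0,"tz":0,"spin":0},{"gripper":0.06,"tx":-0.04,"ty":0,"tz":0,"spin":0}]'; python3 - <<'E'
from h import *
import pickle
f=grab_frame("wrist"); b=grab_frame("side"); s=st(); pickle.dump((f,s,b),open("w9.pkl","wb"))
save(f,"w9.png",None,1.4); save(b,"s9.png",(270,90,430,220),4)
E
```

```text
clock: 11.65
eef_pos: [430.2, -365.5, 65.3]
tcp_rot: [3.139, -0.002, -2.928]
contact_force: [0.3, -0.1, -0.4]
opening: 0.54
clock: 12.45
eef_pos: [560.2, -338.8, 312.8]
tcp_rot: [-3.14, 0.002, -2.929]
contact_force: [0.3, -1.0, -0.2]
opening: 0.703
t 12.55 pos [ 562.3 -337.5  310.9] rot [-3.1416e+00  1.8000e-03 -2.9259e+00] F [ 0.29 -0.7  -0.94] op 0.701 q [-5.440e-01  3.400e-01  1.474e+00  1.000e-03  1.326e+00 -2.330e+00]
```

View pics/w9.png

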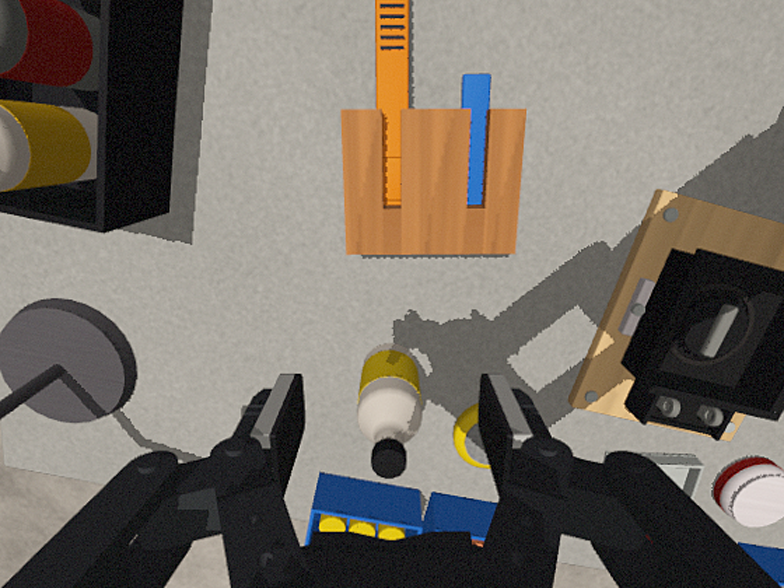

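View pics/s9.png

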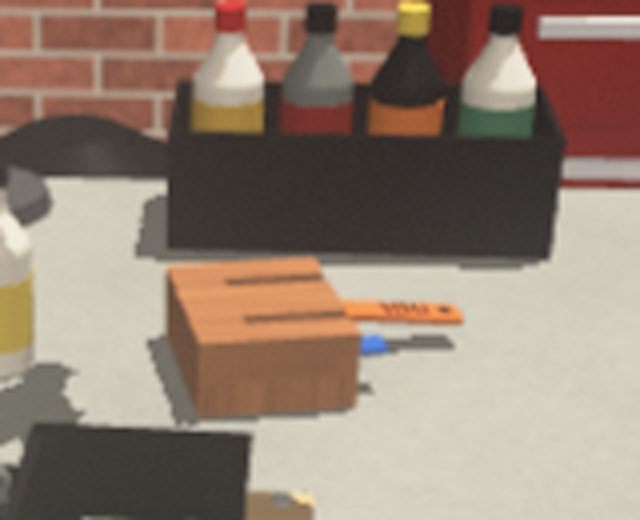

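```bash
python3 - <<'E'
import numpy as np
th=-2.9259; 
for i in range(13):
    w=np.array([106,277])/13; x=np.array([np.cos(th),np.sin(th)]);y=np.array([np.sin(th),-np.cos(th)])
    print(i,round(w@x/1000,4),round(w@y/1000,4)); th-=np.radians(8.0)
print(th%6.283)
E
```

```text
0 -0.0125 0.0191
1 -0.0097 0.0206
2 -0.0068 0.0218
3 -0.0037 0.0225
4 -0.0005 0.0228
5 0.0027 0.0227
6 0.0058 0.0221
7 0.0088 0.021
8 0.0116 0.0196
9 0.0143 0.0178
10 0.0166 0.0156
11 0.0186 0.0132
12 0.0203 0.0105
1.5419575779258956
```

```bash
python3 -m inch '[{"gripper":0.05,"tx":-0.0125,"ty":0.0191,"tz":0,"spin":8},{"gripper":0.05,"tx":-0.0097,"ty":0.0206,"tz":0,"spin":8},{"gripper":0.05,"tx":-0.0068,"ty":0.0218,"tz":0,"spin":8},{"gripper":0.05,"tx":-0.0037,"ty":0.0225,"tz":0,"spin":8},{"gripper":0.05,"tx":-0.0005,"ty":0.0228,"tz":0,"spin":8},{"gripper":0.05,"tx":0.0027,"ty":0.0227,"tz":0,"spin":8},{"gripper":0.05,"tx":0.0058,"ty":0.0221,"tz":0,"spin":8},{"gripper":0.05,"tx":0.0088,"ty":0.021,"tz":0,"spin":8}]' && python3 -m inch '[{"gripper":0.05,"tx":0.0116,"ty":0.0196,"tz":0.01,"spin":8},{"gripper":0.05,"tx":0.0143,"ty":0.0178,"tz":0.01,"spin":8},{"gripper":0.05,"tx":0.0166,"ty":0.0156,"tz":0.01,"spin":8},{"gripper":0.05,"tx":0.0186,"ty":0.0132,"tz":0.01,"spin":8},{"gripper":0.05,"tx":0.0203,"ty":0.0105,"tz":0.01,"spin":8},{"gripper":0.05,"tx":0,"ty":0,"tz":0,"spin":0},{"gripper":0.05,"tx":0,"ty":0,"tz":0,"spin":0},{"gripper":0.05,"tx":0,"ty":0,"tz":0,"spin":0}]'; python3 - <<'E'
from h import *
import pickle
f=grab_frame("wrist"); s=st(); pickle.dump((f,s),open("w10.pkl","wb"))
save(f,"w10.png",None,1.4)
E
```

```text
clock: 13.35
eef_pos: [623.5, -168.0, 311.1]
tcp_rot: [-3.141, -0.0, 2.232]
contact_force: [-0.5, 0.2, -0.1]
opening: 0.585
clock: 14.15
eef_pos: [664.7, -63.2, 261.8]
tcp_rot: [3.141, 0.0, 1.541]
contact_force: [-0.4, 0.5, 0.1]
opening: 0.589
t 14.2 pos [664.8 -63.3 261.9] rot [3.1409e+00 3.0000e-04 1.5405e+00] F [0.16 0.29 0.35] op 0.587 q [-0.097  0.394  1.503 -0.     1.244 -0.067]
```

View pics/w10.png

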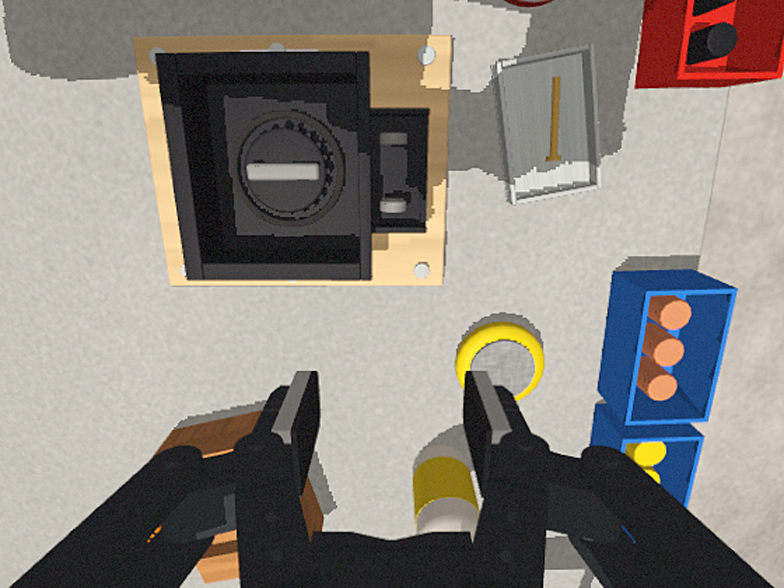

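```bash
python3 - <<'E'
from h import *
import pickle
f,s=pickle.load(open("w10.pkl","rb"))
save(f,"w10b.png",(90,20,330,210),3.3)
save(f,"w10c.png",(255,70,315,175),7)
E
```

```text
(no output)
```

View pics/w10c.png

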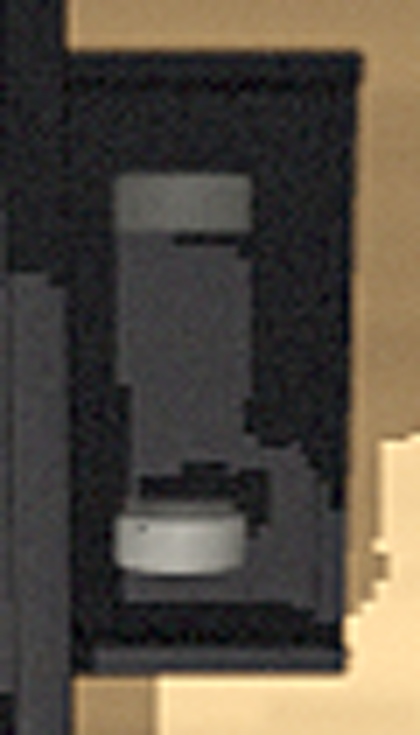

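View pics/w10b.png

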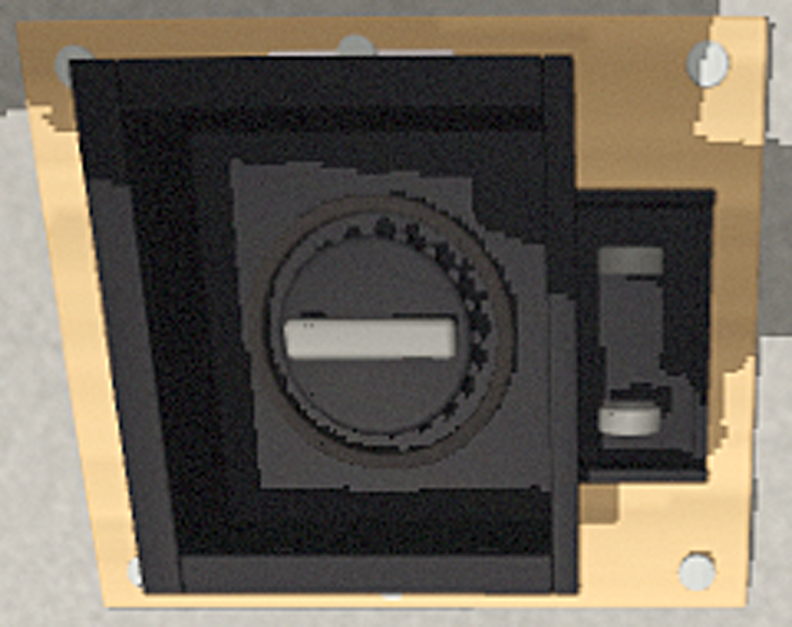

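```bash
python3 - <<'E'
from h import *
import pickle
f,s=pickle.load(open("w10.pkl","rb"))
c=lambda x,y:((x+.5)/7-.5+255,(y+.5)/7-.5+70)
print(f["extrinsics"][:3,3])
for n,p,z in [("+ mid",(182.5,202),65),("- mid",(180.5,546),65),("+in",(182,233),65),("+out",(182,172),65),("-in",(180,517),65),("-out",(180,575),65),("+l",(113,202),57),("+r",(252,202),57),("-l",(115,546),57),("-r",(246,546),57)]:
    print(n,onz(f,c(*p),z).round(1))
c2=lambda x,y:((x+.5)/3.3-.5+90,(y+.5)/3.3-.5+20)
for n,p in [("o -x+y",(70,60)),("o +x+y",(573,57)),("o+x-y",(578,592)),("o-x-y",(147,592)),("i-x+y",(118,107)),("i+x+y",(545,107)),("i+x-y",(552,556)),("i-x-y",(181,556))]:
    print(n,onz(f,c2(*p),70).round(1))
E
```

```text
[667.3654191   19.30212902 404.91469968]
+ mid [[669.4  23.4  65. ]]
- mid [[667.7 -24.6  65. ]]
+in [[669.2  19.3  65. ]]
+out [[669.4  27.4  65. ]]
-in [[667.8 -20.4  65. ]]
-out [[667.5 -28.9  65. ]]
+l [[659.4  23.8  57. ]]
+r [[679.5  23.2  57. ]]
-l [[657.9 -25.4  57. ]]
-r [[677.6 -26.   57. ]]
o -x+y [[513.   82.5  70. ]]
o +x+y [[654.8  77.9  70. ]]
o+x-y [[649.6 -77.9  70. ]]
o-x-y [[509.3 -73.7  70. ]]
i-x+y [[524.7  69.8  70. ]]
i+x+y [[646.4  65.3  70. ]]
i+x-y [[641.8 -65.7  70. ]]
i-x-y [[522.4 -62.   70. ]]
```

```bash
python3 -m inch '[{"gripper":0.05,"tx":0.037,"ty":-0.021,"tz":-0.006,"spin":0},{"gripper":0.05,"tx":0.037,"ty":-0.021,"tz":-0.006,"spin":0},{"gripper":0.05,"tx":0.037,"ty":-0.021,"tz":-0.006,"spin":0},{"gripper":0.05,"tx":0.037,"ty":-0.021,"tz":-0.006,"spin":0},{"gripper":0.05,"tx":0.037,"ty":-0.021,"tz":-0.006,"spin":0},{"gripper":0.05,"tx":0.037,"ty":-0.021,"tz":-0.006,"spin":0},{"gripper":0.05,"tx":0.037,"ty":-0.021,"tz":-0.006,"spin":0},{"gripper":0.05,"tx":0,"ty":0,"tz":0,"spin":0}]' && python3 -m inch '[{"gripper":0.05,"tx":0,"ty":0,"tz":0,"spin":0},{"gripper":0.05,"tx":0,"ty":0,"tz":0,"spin":0},{"gripper":0.05,"tx":0,"ty":0,"tz":0,"spin":0},{"gripper":0.05,"tx":0,"ty":0,"tz":0,"spin":0},{"gripper":0.05,"tx":0,"ty":0,"tz":0,"spin":0},{"gripper":0.05,"tx":0,"ty":0,"tz":0,"spin":0},{"gripper":0.05,"tx":0,"ty":0,"tz":0,"spin":0},{"gripper":0.05,"tx":0,"ty":0,"tz":0,"spin":0}]' ; python3 - <<'E'
from h import *
import pickle
f=grab_frame("wrist"); s=st(); b=grab_frame("side");a=grab_frame("scene"); pickle.dump((f,s,b,a),open("w11.pkl","wb"))
save(f,"w11.png",None,1.4)
E
```

```text
clock: 15.0
eef_pos: [524.6, 204.2, 305.0]
tcp_rot: [3.14, -0.002, 1.543]
contact_force: [-0.9, -0.8, 0.8]
opening: 0.587
clock: 15.8
eef_pos: [526.2, 201.1, 303.3]
tcp_rot: [3.142, 0.0, 1.539]
contact_force: [-1.2, -0.3, 0.9]
opening: 0.582
t 15.85 pos [526.1 201.1 303.2] rot [-3.1415e+00  1.0000e-04  1.5395e+00] F [-0.65 -0.11  1.  ] op 0.586 q [ 0.362  0.195  1.684 -0.     1.263  0.394]
```

View pics/w11.png

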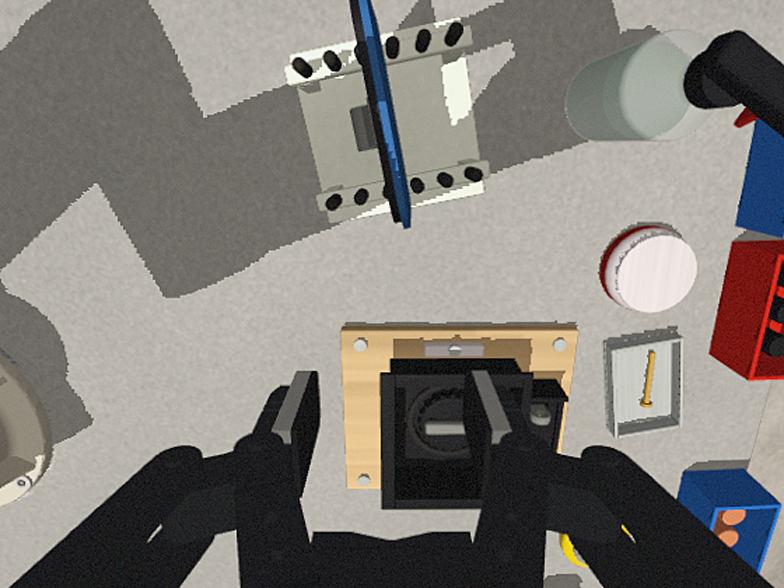

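```bash
python3 - <<'E'
from h import *
import pickle
f,s,b,a=pickle.load(open("w11.pkl","rb"))
save(f,"w11b.png",(200,0,355,170),4.4)
E
```

```text
(no output)
```

View pics/w11b.png

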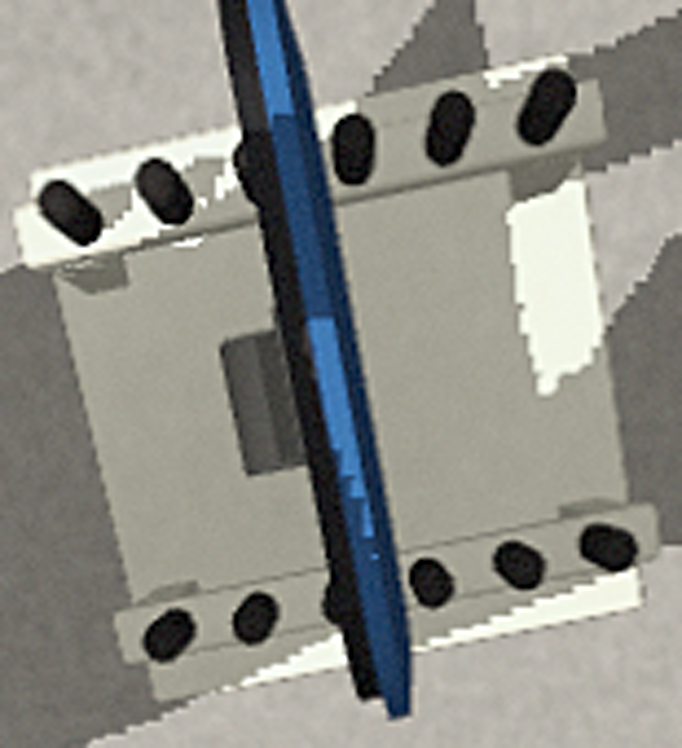

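```bash
python3 - <<'E'
from h import *
import pickle
f,s,b,a=pickle.load(open("w11.pkl","rb"))
c=lambda x,y:((x+.5)/4.4-.5+200,(y+.5)/4.4-.5)
print(f["extrinsics"][:3,3])
for r,xs in [(20,(222,248,276,296)),(330,(275,308,337,358)),(500,(313,345,370,393))]:
    print(r,[onz(f,c(x,r),195)[0,:2].round(1) for x in xs])
print("ends z195",onz(f,c(398,717),190),onz(f,c(365,697),190))
for p in [(222,342),(270,330),(245,475),(300,463)]: print("barrel",onz(f,c(*p),53).round(1))
# rails outer ends at z 75, pegs at 108 tops
for n,p in [("rail+ -x",(22,262)),("rail+ +x",(607,140)),("rail- -x",(120,612)),("rail- +x",(655,508))]: print(n,onz(f,c(*p),75).round(1))
# base corners
for n,p in [("b",(155,700)),("b2",(642,605)),("b3",(33,172))]: print(n,onz(f,c(*p),8).round(1))
E
```

```text
[529.00984213 283.53501162 446.45903126]
20 [array([511.6, 348.1]), array([515.6, 348. ]), array([519.9, 347.8]), array([522.9, 347.7])]
330 [array([517.7, 303.3]), array([523. , 303.1]), array([527.7, 303. ]), array([531.1, 302.9])]
500 [array([522.8, 276.5]), array([528.2, 276.3]), array([532.4, 276.2]), array([536.2, 276.1])]
ends z195 [[536.44749889 238.51725257 190.        ]] [[530.63102056 242.29021991 190.        ]]
barrel [[497.6 312.1  53. ]]
barrel [[510.  314.5  53. ]]
barrel [[501.7 279.4  53. ]]
barrel [[516.3 281.9  53. ]]
rail+ -x [[452.9 329.9  75. ]]
rail+ +x [[591.1 351.6  75. ]]
rail- -x [[469.7 247.4  75. ]]
rail- +x [[604.9 268.7  75. ]]
b [[467.6 214.2   8. ]]
b2 [[615.6 238.1   8. ]]
b3 [[444.4 360.9   8. ]]
```

```bash
python3 -m inch '[{"gripper":0.05,"tx":0,"ty":0,"tz":0,"spin":-5.4},{"gripper":0.05,"tx":0,"ty":0,"tz":0,"spin":-5.4},{"gripper":0.05,"tx":0.032,"ty":0.0045,"tz":0,"spin":0},{"gripper":0.05,"tx":0.032,"ty":0.0045,"tz":0,"spin":0},{"gripper":0.05,"tx":0.032,"ty":0.0045,"tz":0.02,"spin":0},{"gripper":0.05,"tx":0,"ty":0,"tz":0.045,"spin":0},{"gripper":0.05,"tx":0,"ty":0,"tz":0.03,"spin":0},{"gripper":0.05,"tx":0,"ty":0,"tz":0,"spin":0}]'; python3 - <<'E'
from h import *
import pickle
f=grab_frame("wrist"); s=st(); b=grab_frame("side"); pickle.dump((f,s,b),open("w12.pkl","wb"))
save(f,"w12.png",None,1.4)
save(b,"s12.png",(240,180,400,360),3.3)
E
```

```text
clock: 16.75
eef_pos: [521.8, 297.0, 204.0]
tcp_rot: [-3.134, 0.003, 1.729]
contact_force: [-0.6, -1.1, -0.7]
opening: 0.583
t 16.8 pos [523.3 297.6 206.8] rot [-3.1379e+00  1.4000e-03  1.7282e+00] F [ 0.05 -0.19  0.9 ] op 0.586 q [ 0.515  0.344  1.705 -0.     1.097  0.357]
```

View pics/w12.png

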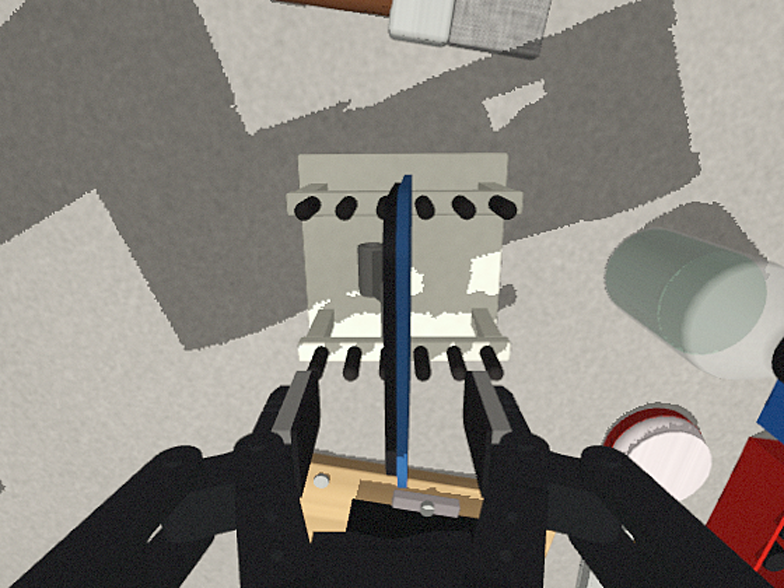

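View pics/s12.png

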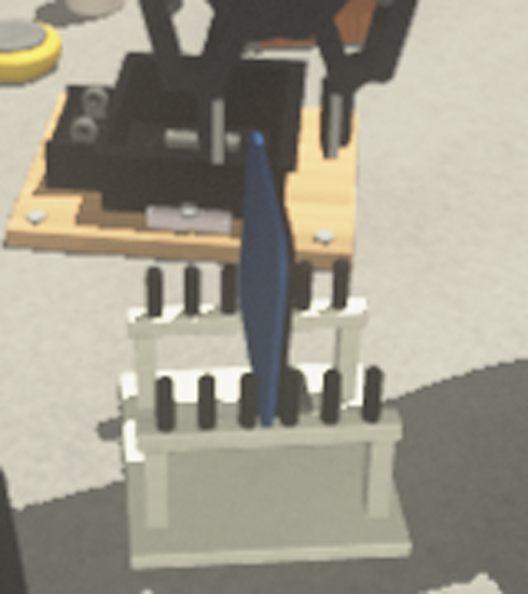

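```bash
python3 -m inch '[{"gripper":0.05,"tx":0,"ty":0.002,"tz":0.03,"spin":0},{"gripper":0.05,"tx":0,"ty":0,"tz":0.027,"spin":0},{"gripper":0.05,"tx":0,"ty":0,"tz":0,"spin":0},{"gripper":0.02,"tx":0,"ty":0,"tz":0,"spin":0},{"gripper":0.02,"tx":0,"ty":0,"tz":0,"spin":0},{"gripper":0.02,"tx":0,"ty":0,"tz":0,"spin":0},{"gripper":0.02,"tx":0,"ty":0,"tz":0,"spin":0},{"gripper":0.02,"tx":0,"ty":0,"tz":0,"spin":0}]' 30; python3 - <<'E'
from h import *
import pickle
f=grab_frame("wrist"); s=st(); b=grab_frame("side"); pickle.dump((f,s,b),open("w13.pkl","wb"))
save(f,"w13.png",None,1.4)
E
```

```text
clock: 17.65
eef_pos: [526.6, 298.5, 152.0]
tcp_rot: [3.141, -0.0, 1.728]
contact_force: [-0.3, 0.2, -0.1]
opening: 0.232
t 17.7 pos [526.5 298.4 151.7] rot [ 3.1411e+00 -2.0000e-04  1.7280e+00] F [0.34 0.46 0.65] op 0.232 q [ 0.513  0.407  1.748 -0.     0.986  0.356]
```

View pics/w13.png

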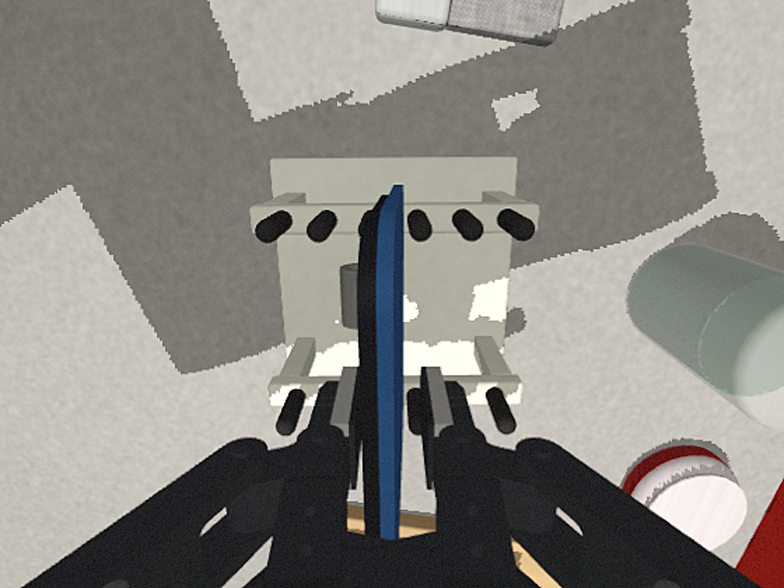

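```bash
python3 -m inch '[{"gripper":0.014,"tx":0,"ty":-0.001,"tz":0,"spin":0},{"gripper":0.01,"tx":0,"ty":0,"tz":0,"spin":0},{"gripper":0.004,"tx":0,"ty":0,"tz":0,"spin":0},{"gripper":0,"tx":0,"ty":0,"tz":0,"spin":0},{"gripper":0,"tx":0,"ty":0,"tz":0,"spin":0},{"gripper":0,"tx":0,"ty":0,"tz":0,"spin":0},{"gripper":0,"tx":0,"ty":0,"tz":0,"spin":0},{"gripper":0,"tx":0,"ty":0,"tz":0,"spin":0}]' 70; python3 - <<'E'
from h import *
import pickle
f=grab_frame("wrist"); s=st(); b=grab_frame("side"); pickle.dump((f,s,b),open("w14.pkl","wb"))
save(f,"w14.png",None,1.4)
E
```

```text
clock: 18.55
eef_pos: [526.2, 298.4, 151.5]
tcp_rot: [3.14, -0.0, 1.728]
contact_force: [4.6, -0.2, -2.2]
opening: 0.098
t 18.6 pos [526.2 298.4 151.5] rot [ 3.1400e+00 -2.0000e-04  1.7282e+00] F [ 4.38  0.56 -2.13] op 0.094 q [ 0.514  0.406  1.749 -0.     0.984  0.357]
```

View pics/w14.png

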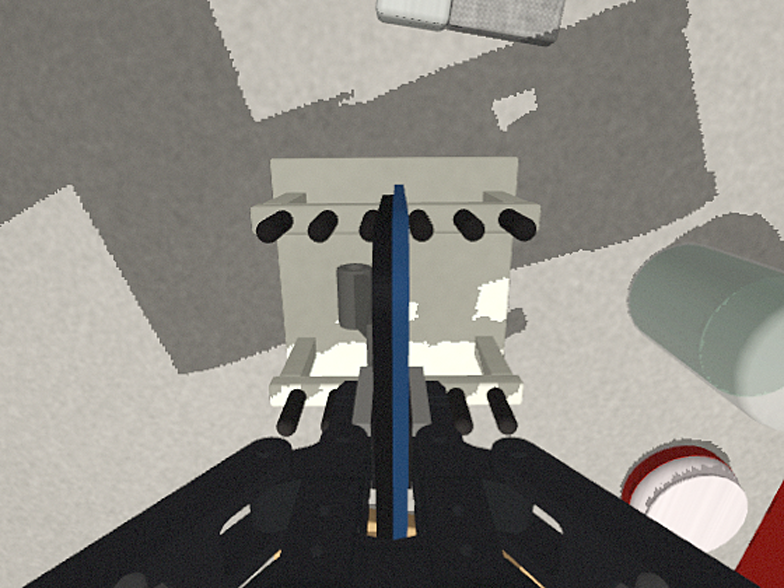

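```bash
python3 -m inch '[{"gripper":0,"tx":0,"ty":0,"tz":-0.02,"spin":0},{"gripper":0,"tx":0,"ty":0,"tz":-0.03,"spin":0},{"gripper":0,"tx":0,"ty":0,"tz":-0.03,"spin":0},{"gripper":0,"tx":0,"ty":0,"tz":-0.025,"spin":0},{"gripper":0,"tx":0,"ty":0,"tz":0,"spin":5.4},{"gripper":0,"tx":0,"ty":0,"tz":0,"spin":5.4},{"gripper":0,"tx":0,"ty":0,"tz":0,"spin":0},{"gripper":0,"tx":0,"ty":0,"tz":0,"spin":0}]'; python3 - <<'E'
from h import *
import pickle
f=grab_frame("wrist"); s=st(); b=grab_frame("side"); a=grab_frame("scene");pickle.dump((f,s,b,a),open("w15.pkl","wb"))
save(f,"w15.png",None,1.4); save(b,"s15.png",(230,110,400,310),3.5)
E
```

```text
clock: 19.45
eef_pos: [524.6, 298.0, 255.7]
tcp_rot: [-3.14, 0.001, 1.542]
contact_force: [-0.6, 0.0, -1.6]
opening: 0.097
t 19.5 pos [524.8 298.  255.7] rot [-3.1400e+00  7.0000e-04  1.5418e+00] F [-0.3   0.41 -1.63] op 0.098 q [0.514 0.299 1.654 0.    1.191 0.543]
```

View pics/w15.png

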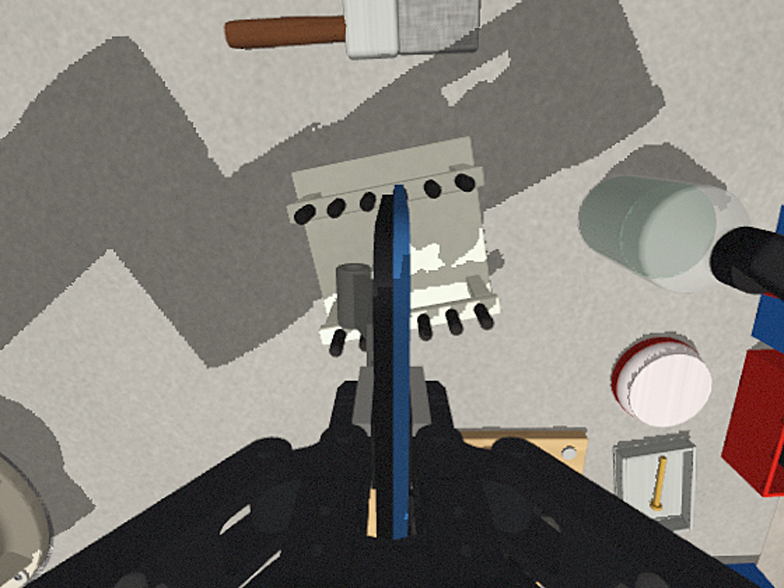

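View pics/s15.png

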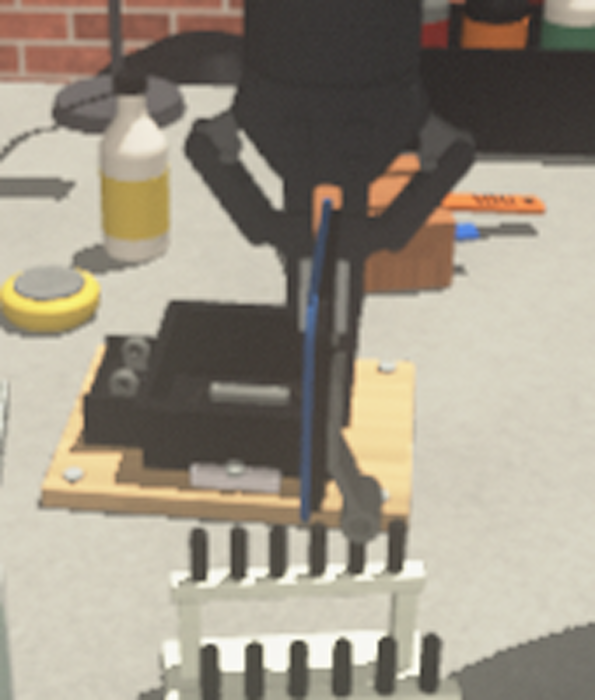

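```bash
cat > ov.py <<'E'
from h import *
def flap_pts(bt,th=None):
    # bt: barrel centre in tool frame; returns tool-frame pts: barrel end circles & holes, panel corners
    a=np.linspace(0,2*np.pi,25); out=[]
    for x in (17,-17):
        for r in (10,5): out.append(np.c_[np.full(25,x),r*np.cos(a),r*np.sin(a)]+bt)
    for y in (22-4.5,22+4.5):
        out.append(np.array([(65,y,-25),(65,y,-145),(-65,y,-145),(-65,y,-25),(65,y,-25)])+bt)
    return out
def overlay(f,s,bt,name,box,sc,extra=[]):
    im=f["pixels"][:,:,::-1]; x0,y0,x1,y1=box
    im=cv2.resize(im[y0:y1,x0:x1],None,fx=sc,fy=sc,interpolation=cv2.INTER_CUBIC)
    T=rotm(s)
    L=[l@T.T+s["eef_pos"] for l in flap_pts(bt)]
    for k,l in enumerate(L+extra):
        p=((proj(f,l)-[x0,y0]+.5)*sc-.5)
        cv2.polylines(im,[np.round(p*8).astype(np.int32)],False,(0,0,255) if k<len(L) else (0,255,0),1,cv2.LINE_AA,3)
    cv2.imwrite("pics/"+name,im)
def ears(h,yaw):
    a=np.linspace(0,2*np.pi,25); Q=R.from_euler("z",yaw).as_matrix(); o=[]
    for y in (28,20,-20,-28):
        for r in (10,5): o.append(np.c_[r*np.cos(a),np.full(25,y),r*np.sin(a)]@Q.T+h)
    return o
E
python3 - <<'E'
from ov import *
import pickle
f,s,b,a=pickle.load(open("w15.pkl","rb"))
bt=np.array([.45,-22,101.5]); E=ears(np.array([667.5,-.5,55]),-.032)
overlay(f,s,bt,"o15w.png",(200,120,320,300),4,E)
overlay(b,s,bt,"o15s.png",(230,110,400,310),3.5,E)
overlay(a,s,bt,"o15a.png",(220,140,400,290),4,E)
E
```

```text
(no output)
```

View pics/o15w.png

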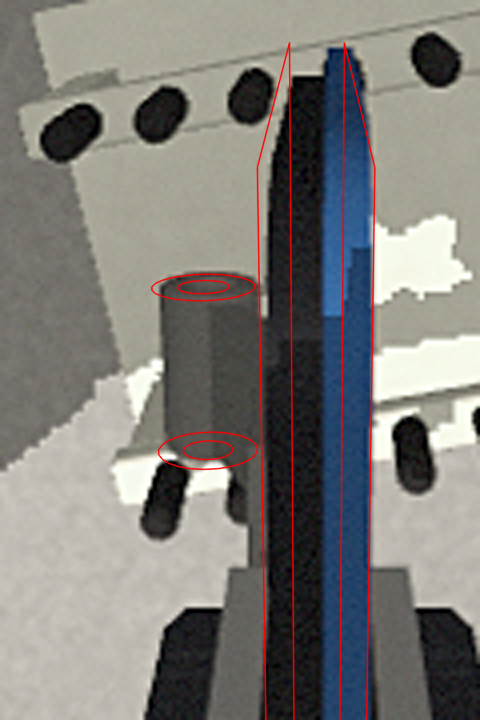

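View pics/o15s.png

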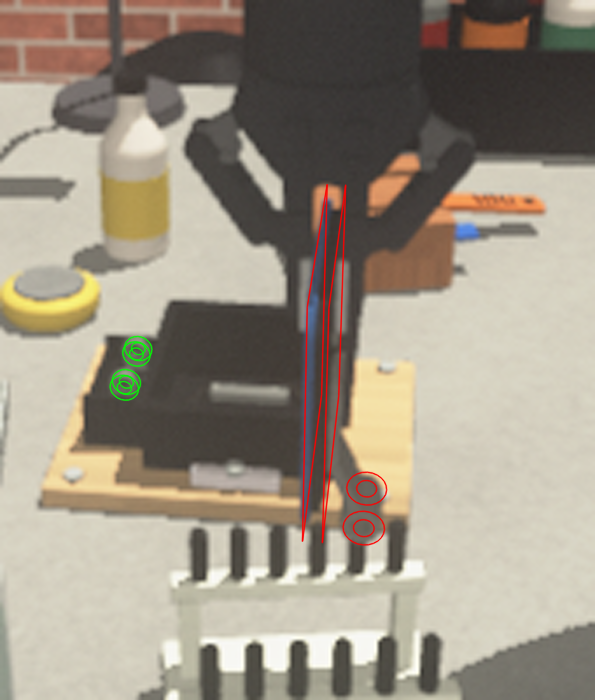

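View pics/o15a.png

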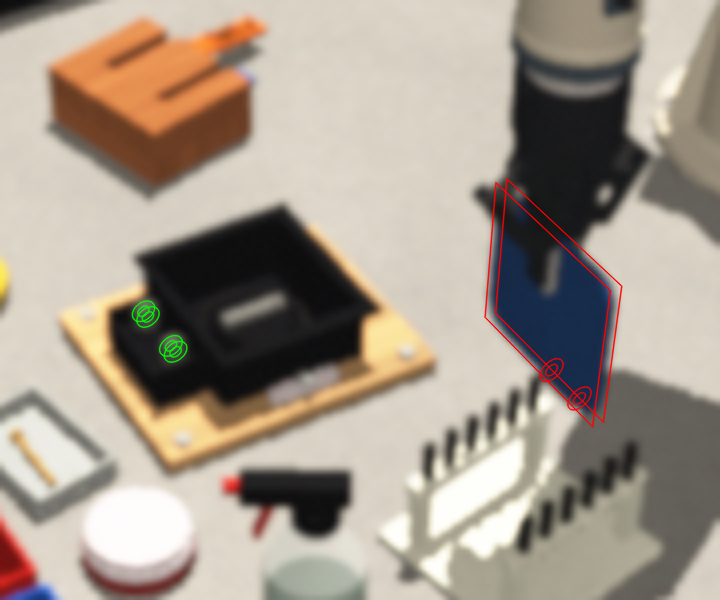

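```bash
python3 - <<'E'
from ov import *
import pickle
f,s,b,a=pickle.load(open("w15.pkl","rb"))
bt=np.array([.45,-22,101.5]); E=ears(np.array([667.5,-.5,55]),-.032)
save(b,"z1.png",(310,225,360,275),8); overlay(b,s,bt,"z2.png",(310,225,360,275),8,E)
save(b,"z3.png",(245,190,295,240),8); overlay(b,s,bt,"z4.png",(245,190,295,240),8,E)
cv2.imwrite("pics/z.png",np.vstack([np.hstack([cv2.imread(f"pics/z{i}.png") for i in (1,2)]),np.hstack([cv2.imread(f"pics/z{i}.png") for i in (3,4)])])[:, :][:800])
z=cv2.imread("pics/z.png"); cv2.imwrite("pics/z.png",cv2.resize(z,(600,600)))
E
```

```text
(no output)
```

View pics/z.png

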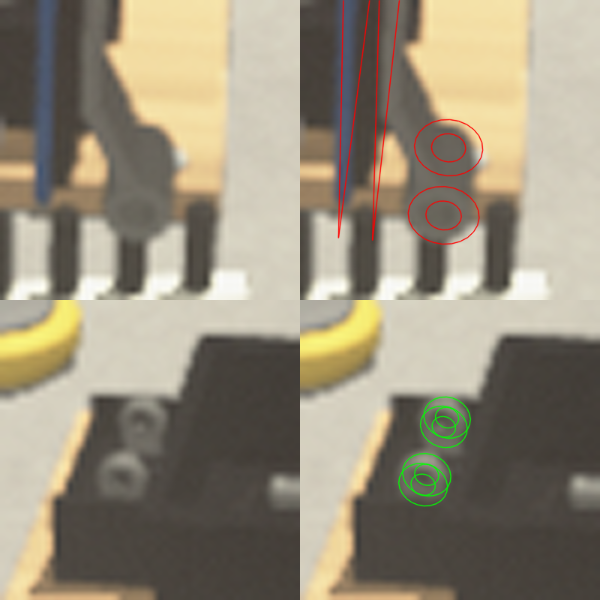

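```bash
python3 -m inch '[{"gripper":0,"tx":-0.02,"ty":0.012,"tz":0,"spin":0},{"gripper":0,"tx":-0.031,"ty":0.018,"tz":0,"spin":0},{"gripper":0,"tx":-0.036,"ty":0.021,"tz":0,"spin":0},{"gripper":0,"tx":-0.036,"ty":0.021,"tz":0,"spin":0},{"gripper":0,"tx":-0.036,"ty":0.021,"tz":0,"spin":0},{"gripper":0,"tx":-0.036,"ty":0.021,"tz":0,"spin":0},{"gripper":0,"tx":-0.036,"ty":0.021,"tz":0,"spin":0},{"gripper":0,"tx":-0.036,"ty":0.021,"tz":0,"spin":0}]' && python3 -m inch '[{"gripper":0,"tx":-0.0197,"ty":0.012,"tz":0,"spin":0},{"gripper":0,"tx":-0.008,"ty":0.0048,"tz":0.01,"spin":0},{"gripper":0,"tx":0,"ty":0,"tz":0.015,"spin":0},{"gripper":0,"tx":0,"ty":0,"tz":0.015,"spin":0},{"gripper":0,"tx":0,"ty":0,"tz":0,"spin":0},{"gripper":0,"tx":0,"ty":0,"tz":0,"spin":0},{"gripper":0,"tx":0,"ty":0,"tz":0,"spin":0},{"gripper":0,"tx":0,"ty":0,"tz":0,"spin":0}]'; python3 - <<'E'
from ov import *
import pickle
f=grab_frame("wrist"); s=st(); b=grab_frame("side"); a=grab_frame("scene");pickle.dump((f,s,b,a),open("w16.pkl","wb"))
bt=np.array([.45,-20.5,100.5]); E=ears(np.array([668.5,-.5,55]),-.032)
overlay(f,s,bt,"o16w.png",(180,100,360,280),4,E)
save(f,"w16.png",(180,100,360,280),4)
overlay(b,s,bt,"o16s.png",(230,140,310,260),6,E)
save(b,"s16.png",(230,140,310,260),6)
save(a,"a16.png",(220,120,320,250),6)
E
```

```text
clock: 20.4
eef_pos: [673.4, 24.9, 256.1]
tcp_rot: [-3.141, -0.0, 1.541]
contact_force: [0.8, 0.9, -1.9]
opening: 0.101
clock: 21.2
eef_pos: [689.2, -1.2, 217.2]
tcp_rot: [3.14, -0.0, 1.54]
contact_force: [-0.2, -0.8, -0.6]
opening: 0.097
t 21.25 pos [689.2  -1.4 217.1] rot [ 3.1404e+00 -1.0000e-04  1.5399e+00] F [ 0.43 -0.49 -1.45] op 0.092 q [-0.004  0.464  1.498  0.     1.179  0.027]
```

View pics/o16w.png

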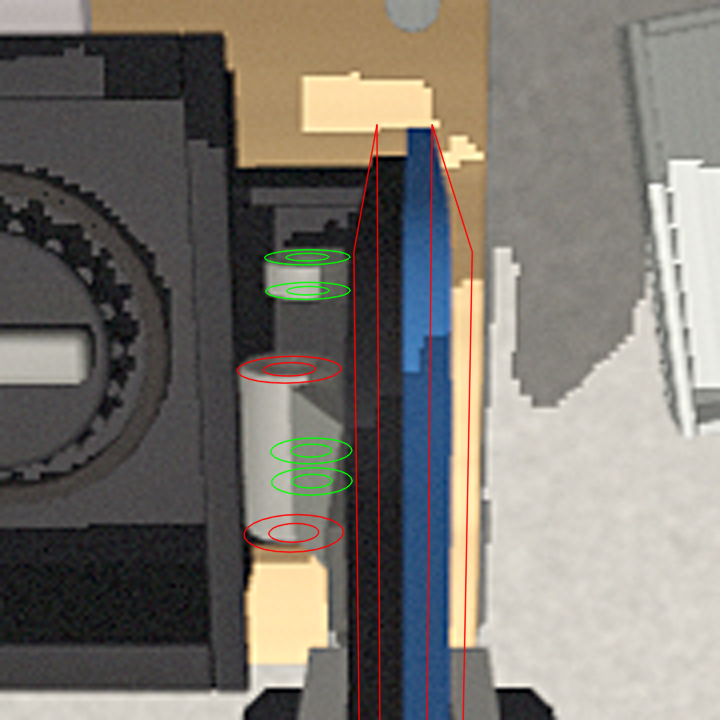

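View pics/w16.png

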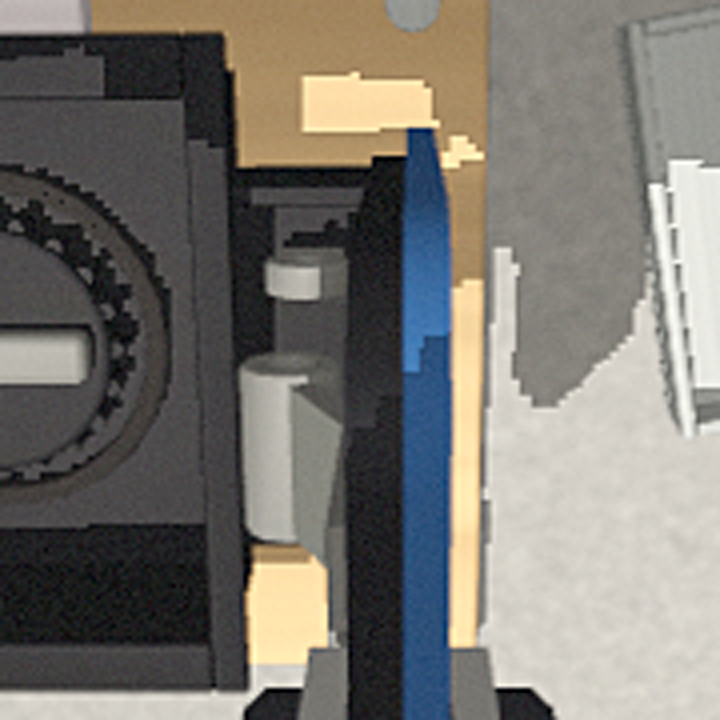

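View pics/o16s.png

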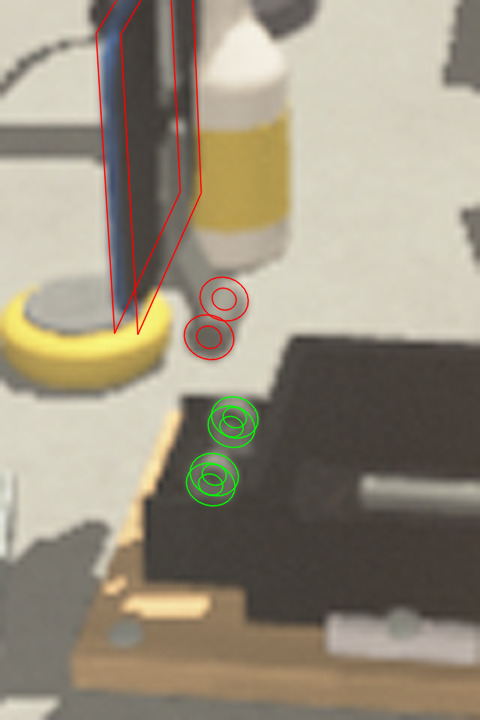

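View pics/s16.png

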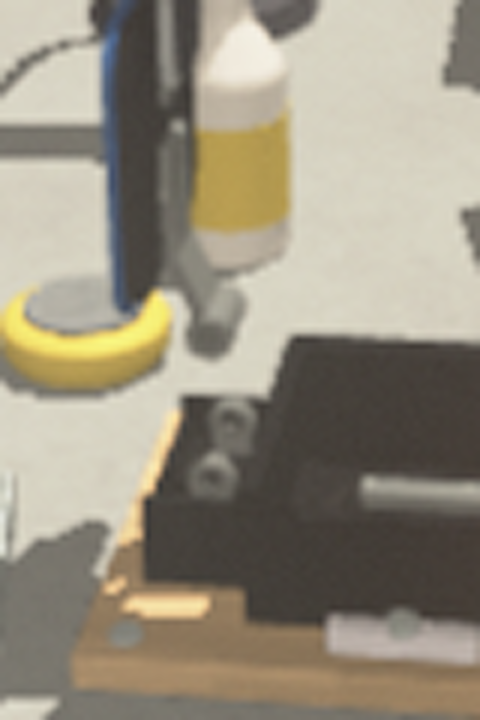

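View pics/a16.png

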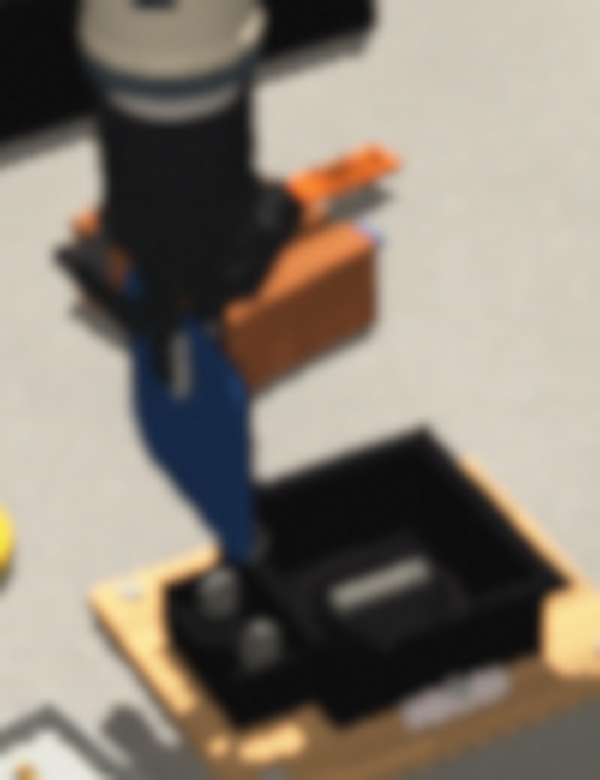

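```bash
python3 - <<'E'
from ov import *
import pickle
f,s,b,a=pickle.load(open("w16.pkl","rb"))
bt=np.array([1.0,-20.5,100.5]); E=ears(np.array([668.5,-.5,55]),-.032)
def pair(f,box,sc,n):
    save(f,"t1.png",box,sc); overlay(f,s,bt,"t2.png",box,sc,E)
    cv2.imwrite("pics/"+n,np.hstack([cv2.imread("pics/t1.png"),cv2.imread("pics/t2.png")]))
pair(b,(255,180,282,228),14,"p16s.png")
pair(a,(240,195,276,235),11,"p16a.png")
E
```

```text
(no output)
```

View pics/p16s.png

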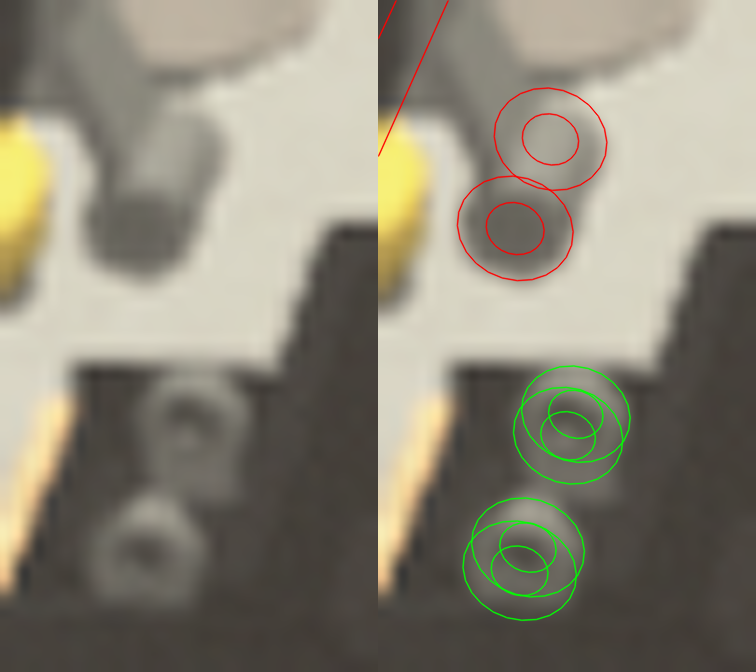

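View pics/p16a.png

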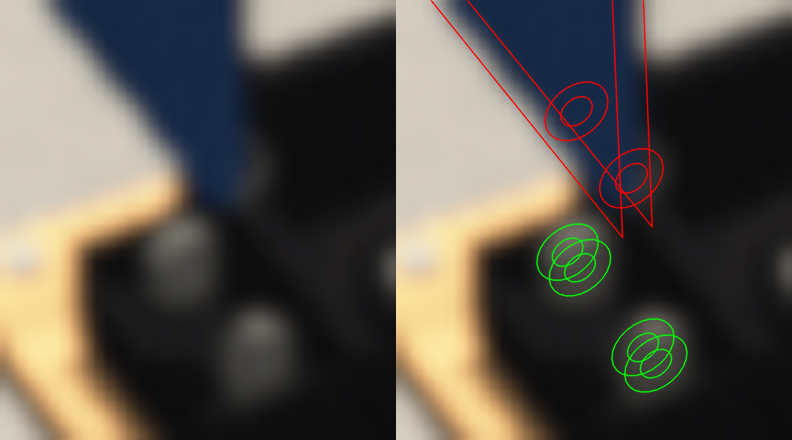

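```bash
python3 -m inch '[{"gripper":0,"tx":-0.0007,"ty":0,"tz":0.015,"spin":0},{"gripper":0,"tx":0,"ty":0,"tz":0.015,"spin":0},{"gripper":0,"tx":0,"ty":0,"tz":0.01,"spin":0},{"gripper":0,"tx":0,"ty":0,"tz":0.005,"spin":0},{"gripper":0,"tx":0,"ty":0,"tz":0,"spin":0},{"gripper":0,"tx":0,"ty":0,"tz":0,"spin":0},{"gripper":0,"tx":0,"ty":0,"tz":0,"spin":0},{"gripper":0,"tx":0,"ty":0,"tz":0,"spin":0}]'; python3 - <<'E'
from ov import *
import pickle
f=grab_frame("wrist"); s=st(); b=grab_frame("side"); a=grab_frame("scene");pickle.dump((f,s,b,a),open("w17.pkl","wb"))
bt=np.array([1.0,-20.5,100.5]); E=ears(np.array([668.5,-.5,55]),-.032)
def pair(f,box,sc,n):
    save(f,"t1.png",box,sc); overlay(f,s,bt,"t2.png",box,sc,E)
    cv2.imwrite("pics/"+n,np.hstack([cv2.imread("pics/t1.png"),cv2.imread("pics/t2.png")]))
pair(b,(255,190,282,228),14,"p17s.png")
pair(f,(220,130,290,250),5.6,"p17w.png")
E
```

```text
clock: 22.15
eef_pos: [689.2, -2.5, 171.9]
tcp_rot: [3.141, -0.0, 1.539]
contact_force: [0.5, -0.1, -1.9]
opening: 0.096
t 22.2 pos [689.1  -2.5 171.8] rot [ 3.1407 -0.      1.5395] F [ 0.12 -0.36 -2.39] op 0.095 q [-0.006  0.505  1.537 -0.     1.099  0.026]
```

View pics/p17s.png

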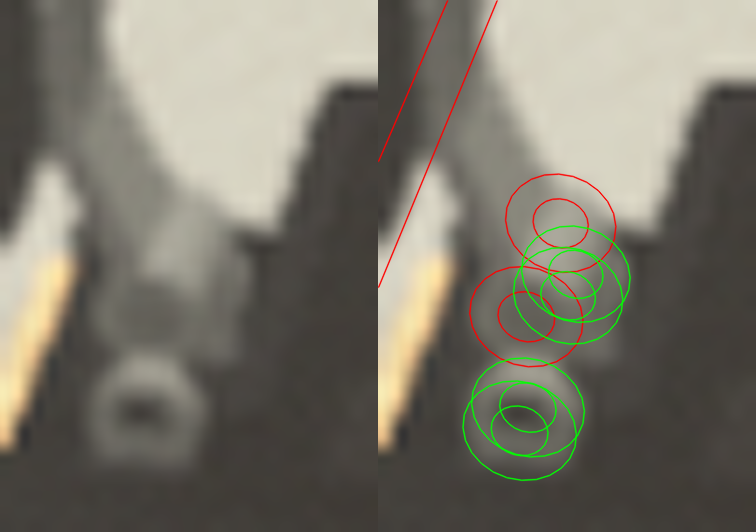

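View pics/p17w.png

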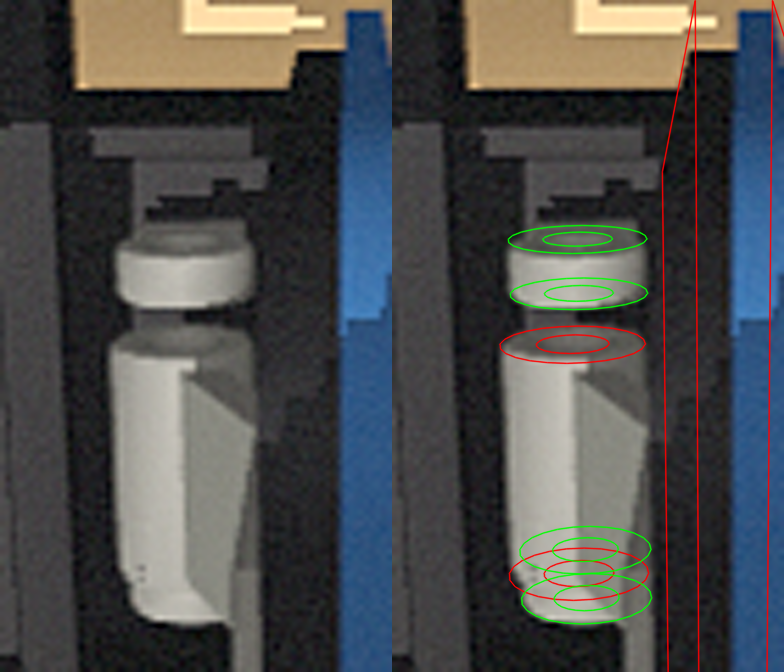

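```bash
python3 -m inch '[{"gripper":0,"tx":0.0005,"ty":0,"tz":0.004,"spin":0},{"gripper":0,"tx":0,"ty":0,"tz":0.004,"spin":0},{"gripper":0,"tx":0,"ty":0,"tz":0.004,"spin":0},{"gripper":0,"tx":0,"ty":0,"tz":0.002,"spin":0},{"gripper":0,"tx":0,"ty":0,"tz":0.002,"spin":0},{"gripper":0,"tx":0,"ty":0,"tz":0,"spin":0},{"gripper":0,"tx":0,"ty":0,"tz":0,"spin":0},{"gripper":0,"tx":0,"ty":0,"tz":0,"spin":0}]'; python3 - <<'E'
from ov import *
import pickle
f=grab_frame("wrist"); s=st(); b=grab_frame("side"); a=grab_frame("scene");pickle.dump((f,s,b,a),open("w18.pkl","wb"))
bt=np.array([1.0,-20.5,100.5]); E=ears(np.array([668.5,-.5,55]),-.032)
def pair(f,box,sc,n):
    save(f,"t1.png",box,sc); overlay(f,s,bt,"t2.png",box,sc,E)
    cv2.imwrite("pics/"+n,np.hstack([cv2.imread("pics/t1.png"),cv2.imread("pics/t2.png")]))
pair(b,(255,190,282,228),14,"p18s.png")
pair(f,(220,130,290,250),5.6,"p18w.png")
E
```

```text
clock: 23.1
eef_pos: [689.0, -1.9, 155.5]
tcp_rot: [3.141, -0.0, 1.539]
contact_force: [0.4, 0.7, -0.9]
opening: 0.097
t 23.15 pos [689.   -2.  155.5] rot [ 3.1413 -0.      1.5394] F [ 0.48  0.63 -1.82] op 0.099 q [-0.005  0.522  1.549  0.     1.07   0.026]
```

View pics/p18s.png

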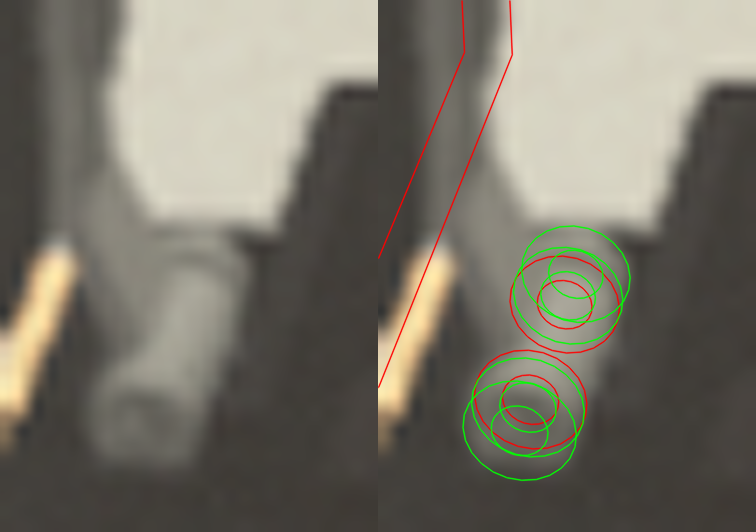

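View pics/p18w.png

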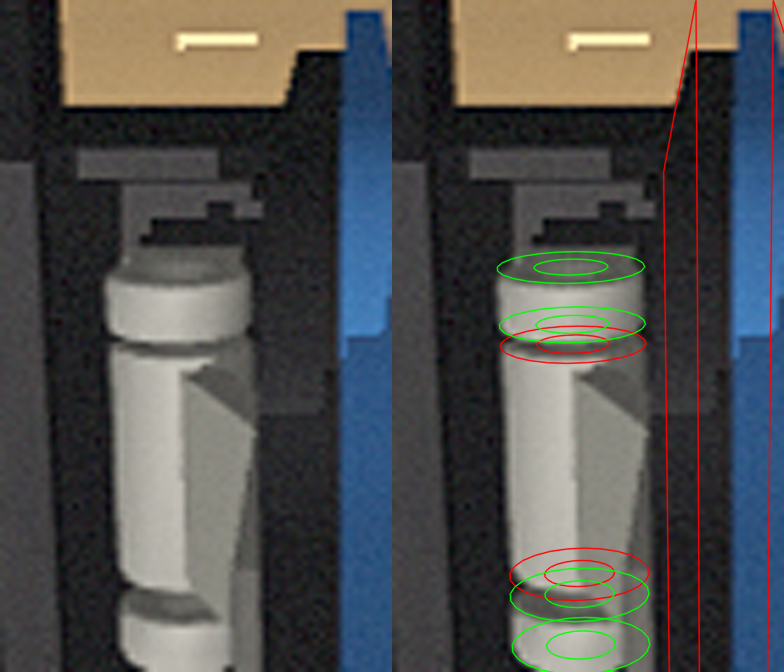

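```bash
python3 -m inch '[{"gripper":0,"tx":-0.0013,"ty":0,"tz":0,"spin":0},{"gripper":0,"tx":0,"ty":0,"tz":0.001,"spin":0},{"gripper":0,"tx":0,"ty":0,"tz":0.001,"spin":0},{"gripper":0,"tx":0,"ty":0,"tz":0.001,"spin":0},{"gripper":0,"tx":0,"ty":0,"tz":0,"spin":0},{"gripper":0,"tx":0,"ty":0,"tz":0,"spin":0},{"gripper":0,"tx":0,"ty":0,"tz":0,"spin":0},{"gripper":0,"tx":0,"ty":0,"tz":0,"spin":0}]'; python3 -c "
from h import *
f=grab_frame('wrist');s=st();f=grab_frame('side');st()"
python3 -m inch '[{"gripper":0,"tx":0,"ty":0,"tz":0.0005,"spin":0},{"gripper":0,"tx":0,"ty":0,"tz":0.0005,"spin":0},{"gripper":0,"tx":0,"ty":0,"tz":0,"spin":0},{"gripper":0,"tx":0,"ty":0,"tz":0,"spin":0},{"gripper":0,"tx":0,"ty":0,"tz":0,"spin":0},{"gripper":0,"tx":0,"ty":0,"tz":0,"spin":0},{"gripper":0,"tx":0,"ty":0,"tz":0,"spin":0},{"gripper":0,"tx":0,"ty":0,"tz":0,"spin":0}]'; python3 -c "
from h import *
f=grab_frame('wrist');s=st();f=grab_frame('side');st()"
```

```text
clock: 24.05
eef_pos: [688.9, -3.2, 152.3]
tcp_rot: [3.142, 0.0, 1.539]
contact_force: [0.2, -0.8, -1.8]
opening: 0.092
t 24.1 pos [688.9  -3.2 152.4] rot [3.1415 0.     1.5395] F [ 0.27 -0.73 -1.97] op 0.096 q [-0.007  0.525  1.551 -0.     1.065  0.024]
t 24.15 pos [688.9  -3.2 152.3] rot [ 3.1415 -0.      1.5395] F [-0.19  0.52 -1.47] op 0.098 q [-0.007  0.525  1.551  0.     1.065  0.024]
clock: 24.95
eef_pos: [689.0, -3.3, 151.4]
tcp_rot: [3.141, 0.0, 1.54]
contact_force: [0.3, 0.4, 2.3]
opening: 0.096
t 25.0 pos [688.9  -3.3 151.4] rot [ 3.1413 -0.      1.5394] F [-0.02 -0.55  2.43] op 0.093 q [-0.007  0.526  1.552  0.     1.063  0.024]
t 25.05 pos [689.   -3.2 151.5] rot [ 3.1413 -0.      1.5395] F [ 0.54 -0.35  2.52] op 0.095 q [-0.007  0.526  1.552  0.     1.063  0.024]
```

```bash
python3 -m inch '[{"gripper":0,"tx":0,"ty":0,"tz":-0.002,"spin":0},{"gripper":0,"tx":0,"ty":0,"tz":-0.002,"spin":0},{"gripper":0,"tx":0,"ty":0,"tz":-0.0012,"spin":0},{"gripper":0,"tx":0,"ty":0,"tz":0,"spin":0},{"gripper":0,"tx":0,"ty":0,"tz":0,"spin":0},{"gripper":0,"tx":0,"ty":0,"tz":0,"spin":0},{"gripper":0,"tx":0,"ty":0,"tz":0,"spin":0},{"gripper":0,"tx":0,"ty":0,"tz":0,"spin":0}]'; python3 - <<'E'
from ov import *
import pickle
f=grab_frame("wrist"); s=st(); b=grab_frame("side"); a=grab_frame("scene");pickle.dump((f,s,b,a),open("w19.pkl","wb"))
bt=np.array([2.0,-20.5,101.6]); E=ears(np.array([668.5,-.5,55]),-.032)
def pair(f,box,sc,n):
    save(f,"t1.png",box,sc); overlay(f,s,bt,"t2.png",box,sc,E)
    cv2.imwrite("pics/"+n,np.hstack([cv2.imread("pics/t1.png"),cv2.imread("pics/t2.png")]))
save(b,"s19.png",(225,130,310,240),6.5)
pair(f,(220,130,290,250),5.6,"p19w.png")
E
```

```text
clock: 25.85
eef_pos: [688.8, -3.3, 156.4]
tcp_rot: [-3.141, -0.0, 1.539]
contact_force: [0.8, -0.2, -1.5]
opening: 0.095
t 25.9 pos [688.8  -3.3 156.5] rot [-3.1416  0.      1.5395] F [-0.75  0.57 -1.69] op 0.094 q [-0.007  0.521  1.548 -0.     1.072  0.024]
```

View pics/p19w.png

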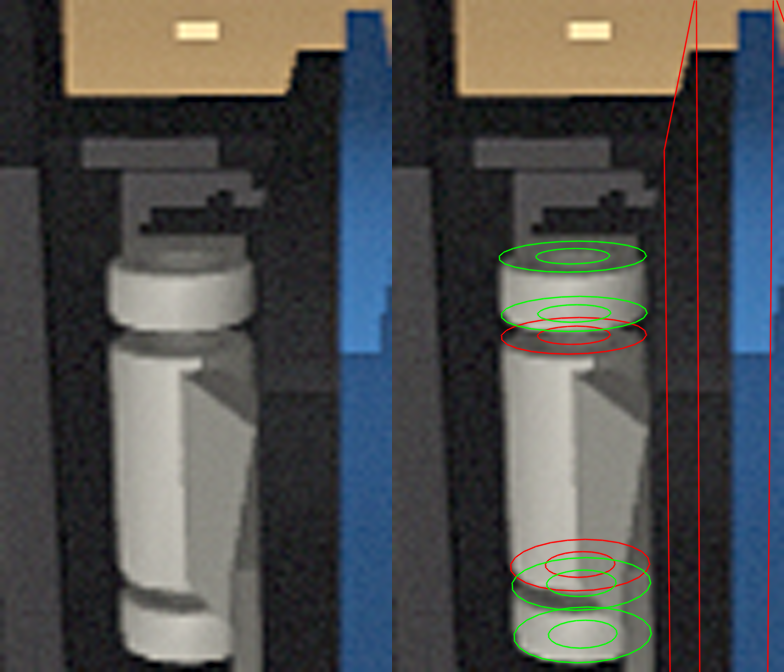

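View pics/s19.png

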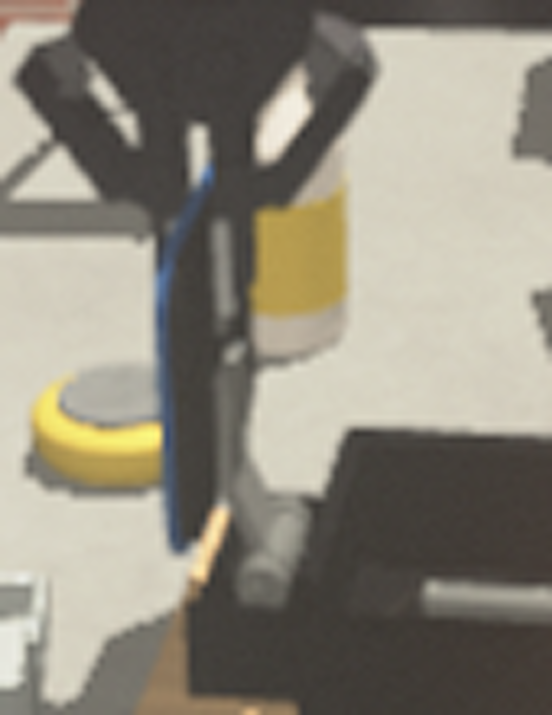

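```bash
python3 -c "
from h import *
s=st(); print(s['qvel'].round(4)); print(sign_off()); st()"
```

```text
t 26.0 pos [688.8  -3.3 156.4] rot [-3.1415  0.      1.5394] F [ 0.4  -0.1  -0.76] op 0.095 q [-0.007  0.521  1.548 -0.     1.073  0.024]
[-0.0007  0.0005  0.0014 -0.001  -0.0006 -0.0002]
the job is handed in; nothing more can be done
None
the job is handed in; nothing more can be done
```

The job is handed in at 26 s. The trim lever is home in its slot, and the flap is held still with its barrel lined up between the hinge ears. `sign_off` gave no verdict, so everything below comes from my own checks.

- **Lever:** I slid it tip first into the empty slot until it met the end with about 13 N, then let go. A later picture showed it still fully home.
- **Flap lift:** I gripped it by its top edge at 70 N and lifted it clear of the rack. It came out upright, with the painted face away from the pocket.
- **Fore-aft and sideways:** In the last wrist picture the barrel's edge lines up with both ears to within a few tenths of a mm. The gaps along the hinge line are about 3.9 and 2.9 mm.
- **Height:** I lowered the barrel until it touched the hinge-box floor with about 4 N, then raised it 5 mm. The wrist force went back to its free-hanging value, so it is not resting on the housing.
- **Disagreements:** The camera-only height was about 1 mm lower than the floor touch, and I used the touch. The near ear looked 1 to 2 mm too high in the side camera. Two wrist views placed the hinge 2 mm apart fore-aft, so I matched barrel to ears in one picture instead.
- **Not checked closely:** I did not measure the bystanders' positions at the end. My planned paths kept clear of them.

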